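# Strip the set-up off the cam-box test stand

### The arm

A 7-joint arm with a two-finger parallel gripper is mounted at the origin on the work surface. World frame = base frame: x ahead of the robot, y to its left, z up, the work surface at z = 0. Lengths are in m, angles in degrees, forces in N, time in s.
With the tool pointing down it reaches from about 0.4 to 0.85 m from the base axis. Payload 4.4 kg.
Tool frame: the origin (TCP) lies midway between the tips of the shut fingers; the grasp point (between the pads) lies 19 mm behind it; z points along the fingers, x is the direction in which the jaws open and shut, and the axes are right-handed (so a half turn about z gives the same grasp; the last joint's range is limited). The gripper opens to 94 mm and grips with 3 to 60 N. Pads are 16 mm wide; open, the fingers measure 119 mm over their backs; the gripper's body (75 mm by 177 mm) begins 78 mm behind the grasp point.
Start: joints at [71.116, 36.005, 2.206, 86.941, -1.547, 57.084, -1.146], TCP at [0.17, -0.628, 0.205] pointing down, gripper open.
Joint ranges: [-175.42, 175.42], [-21.48, 121.26], [-71.46, 75.88], [10.55, 141.38], [-63.04, 243.04], [13.31, 113.54], [-168.57, 168.57]. Speed limits (degrees/s): [147.25, 147.25, 180, 180, 180, 180, 180].

### API

Orientations are given as [roll, pitch, yaw] about the fixed x, y, z axes, in that order (R = Rz(yaw) Ry(pitch) Rx(roll)).
In Python, from rig import arm gives the robot as it stands. The module is installed in compiled form; this text tells all that it offers.
- The arm moves only by the tool arm_command, never from a script. Its argument "plan" is one flat list of numbers, 4 for each row, row after row: the shift along the tool's x, y, z in cm, then the turn about the tool's z in rad. In form: [dx, dy, dz, twist, dx, dy, dz, twist, ...]. A call has 1 to 10 rows; each row shifts and turns the pose as measured when the row begins, along the tool's axes as they then stand; what a row does not reach is not made up. A row lasts 1/8 s, in which the tool goes at most 62.5 mm and 10.7 degrees, less where a joint would pass 70% of its speed; a pose out of reach is approached as far as the arm can. A call is refused whole if a number of a shift passes 6.25 or a number of a turn 0.188, either way. A call with a gripper value outside its range is refused whole. "fingers" is the opening, from 0 (shut) to 1 (fully open), set as the call begins (left out, the last holds). The fingers move at their own pace and stop on an object; "squeeze" is the grip in N (left out, the last holds). Time passes only in rows, so rows that do not move let the fingers close. It gives the time, the measured TCP pose, the force and the opening at its end, in the units of the state.
- arm.state(): the state, without advancing time (a new reading comes with each control period).
- arm.grab_frame(name): name is "scene" or "side" or "wrist"; returns the picture (384x512x3 uint8, red, green, blue); there is no depth.
- arm.camera_params(name): a dict with "mtx" (3x3 intrinsics, pixels), "xyz" and "rotation" of the camera in the world. Camera axes: x right, y down, z forward; pixel columns grow to the right and rows downward; lengths in m; the calibration is good to about 2 mm. A picture is of the moment at which its call begins: read the wrist's pose just before it. camera_params takes no time and is no camera call; for the wrist camera it gives the pose at the moment of the call.
- arm.close_job(): hands the job in, once; it reports no verdict.
The state is a dict: "clock": time; "joint_pos": joint angles; "joint_velocities": joint speeds; "effort": joint torques, N m; "position": TCP position; "tool_rot": TCP orientation; "wrist_force": force on the tool from outside, world axes, zero at the start; "moment": the same for the moment, N m; "width": finger opening in m.
Only numpy, scipy, OpenCV 4.12 (cv2) and the standard library are available. Lean on these libraries where they do the work, as an engineer would, in place of code of your own. Each camera call takes 0.05 s, during which the arm holds its last target.

### The job

The injector test is over: strip the set-up that is still stacked on the table of the cam-box test stand, one part at a time from the top down, and put each part in its own place on the bench. First stand the glass sight cup gently, always upright, in its felt-lined round wooden rest; then stand the line nut in the steel parts dish; then lay the clamp plate flat and lengthwise across both bars of the blue drip pan, about in the middle; and last set the yellow adapter block fully down between the corner pieces of its wooden cradle.

Things in the scene. Friction and masses are not known exactly. Their poses are not given: they have to be found in the camera images.
- cup_center (a point): Glass sight cup with a brass rim and brass foot, a closed upright cylinder 56 mm high, 45 mm over rim and foot, 44 mm over the glass, about 0.14 kg. It stands near one end of the clamp plate. The point is on its axis, 28 mm above its underside; z is up along its axis.
- nut_center (a point): Hexagonal steel pressure line nut, 36 mm high: below a hexagon 32 mm across flats and 26 mm high, above it a round collar 27 mm in diameter and 10 mm high; about 0.17 kg. It stands near the other end of the clamp plate, its axis at least 70 mm from the cup's. The point is on its axis, 18 mm above its underside; z is up, and its x axis is square to one pair of flats (the other flats follow every 60 degrees).
- plate_center (a point): Heavy grey steel injector clamp plate 46 x 130 x 14 mm, about 0.55 kg, with a dark bore in the middle and a dark slot at each end; it lies crosswise on the adapter block and overhangs it at both ends. The point is its centre, 7 mm above its underside; y runs along its 130 mm length, x along its 46 mm width, z up.
- block_center (a point): Chipped yellow enamelled adapter block 110 x 66 x 40 mm, about 0.52 kg, at the bottom of the stack on the stand's steel table. The point is its centre, 20 mm above its underside; x runs along its 110 mm length, y along its 66 mm width, z up.
- cup_rest: Place of the sight cup: turned pale wooden ring-shaped rest, 84 mm outside, 22 mm high, with a round recess 62 mm wide and 14 mm deep with a green felt floor (floor 8 mm above the bench). Fixed. Origin at the centre of its underside on the bench.
- nut_dish: Place of the line nut: round shallow steel parts dish with a red disc in the middle of its floor, 136 mm across the rim, 18 mm high, flat floor about 106 mm across, 3 mm above the bench. Fixed. Origin at the centre of its underside on the bench.
- drip_pan: Place of the clamp plate: blue rectangular open drip pan 140 x 200 mm, 20 mm high, walls 3 mm. Two aluminium bars 12 mm wide run across it (along its x) 40 mm either side of the middle; their tops are 15 mm above the bench. The plate lies on both bars with its length along the pan's length. Fixed. Origin at the centre of its underside; y runs along its 200 mm length, x along its 140 mm width.
- block_cradle: Place of the adapter block: wooden board 152 x 108 mm with a yellow field and four L-shaped corner pieces. Floor 8 mm above the bench; the corners rise 12 mm above the floor and leave a pocket 126 x 82 mm; the sides between them are open for fingers (70 mm free at the middle of each long side). Fixed. Origin at the centre of its underside; x runs along its 152 mm length, y along its width.
- test_stand: Green cast cam-box test stand, fixed. Origin on the bench under the centre of its steel table, which is 128 mm (x) by 90 mm (y) with its top 80 mm above the bench; the stack stands on it. The cam shaft, bearings and gears lie beyond it, 80 to 215 mm along its x, up to 118 mm high, with a crank handle at the +y end reaching 240 mm in y and up to 155 mm high.
Things that resemble listed ones, but are neither listed nor needed, are in the scene too. What is shaped like the part that bears cup_center but black or orange is not meant.

How it is judged:
By the outcome, as a careful person would: the job done as asked, in the order asked, and still so for the second after the job is handed in, with the robot touching nothing.
It also fails if it takes over 138 s, if anything falls off the work surface, if the arm or the gripper's body presses on something with over 40 N, if the wrist force passes 120 N, or if a joint passes its speed limit or range.

## Working session

There is one attempt and no reset: what is moved stays moved. The work goes in short steps, Python scripts to look and compute and a tool call to move; the robot and the scene stay as the last step left them, time stands still between calls to the robot, and variables do not carry over. Pictures are saved under pics/ and viewed, and the job is handed in when it is done.

Besides the shell and the picture viewer there is one more tool, called after "Request:" in YAML: its name, and indented under it one key for each argument. arm_command: Moves the arm, as the interface text tells. Its arguments: {"type":"object","properties":{"plan":{"type":"array"},"fingers":{"type":"number"},"squeeze":{"type":"number"}},"required":["plan"]}

```bash
mkdir -p pics; cat > h.py <<'E'
import numpy as np, cv2
from rig import arm
from scipy.spatial.transform import Rotation as R
def grab(n,fn):
    p=arm.camera_params(n); im=arm.grab_frame(n); cv2.imwrite(f'pics/{fn}.png',im[:,:,::-1]); np.savez(f'pics/{fn}.npz',im=im,m=p['mtx'],t=p['xyz'],R=np.array(p['rotation'],dtype=float)); return im,p
E
python3 - <<'E'
from h import *
s=arm.state()
for k,v in s.items(): print(k,np.round(v,3))
for n in ['scene','side','wrist']:
    im,p=grab(n,n+'0'); print(n,p)
E
```

```text
clock 0.0
joint_pos [71.113 36.057  2.202 86.994 -1.546 57.082 -1.148]
joint_velocities [-0.053  0.012 -0.032  0.044 -0.113  0.068 -0.02 ]
effort [-0.0000e+00 -5.4972e+01  1.1430e+00 -1.8663e+01 -5.2000e-02  2.4000e-02
  0.0000e+00]
position [ 0.169 -0.627  0.205]
tool_rot [ 1.79998e+02  1.03000e-01 -7.48840e+01]
wrist_force [-1.286 -0.232 -0.124]
moment [0.002 0.009 0.018]
width 0.094
scene {'mtx': array([[365.85258132,   0.        , 258.85647616],
       [  0.        , 365.85258132, 199.56626229],
       [  0.        ,   0.        ,   1.        ]]), 'xyz': array([1.22908793, 0.22493265, 0.69837545]), 'rotation': array([-131.43177207,   -1.118465  ,  110.33192472])}
side {'mtx': array([[411.74609066,   0.        , 254.68449386],
       [  0.        , 411.74609066, 197.92368101],
       [  0.        ,   0.        ,   1.        ]]), 'xyz': array([0.11160339, 0.54205284, 0.87673613]), 'rotation': array([-137.14666882,    0.53465899, -139.49091325])}
wrist {'mtx': array([[295.05425618,   0.        , 253.73634311],
       [  0.        , 295.05425618, 191.95831451],
       [  0.        ,   0.        ,   1.        ]]), 'xyz': array([ 0.23598174, -0.60933559,  0.38305238]), 'rotation': array([ 1.66337816e+02,  8.20284656e-02, -7.48317343e+01])}
```

View pics/scene0.png

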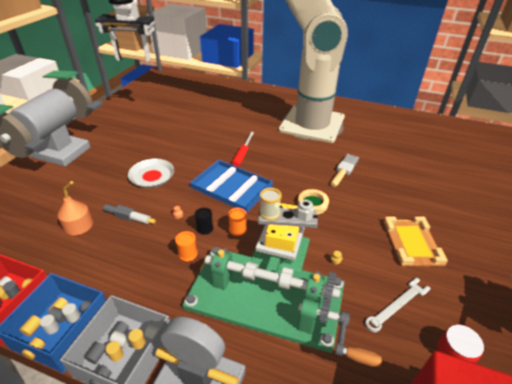

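View pics/side0.png

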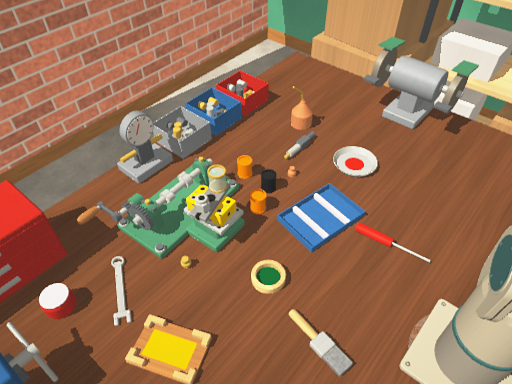

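View pics/wrist0.png

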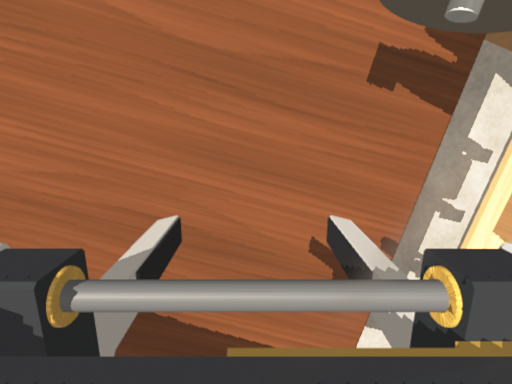

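```bash
python3 - <<'E'
import cv2
a=cv2.imread('pics/scene0.png')[150:350,120:460]; cv2.imwrite('pics/sc_c.png',cv2.resize(a,None,fx=2.35,fy=2.35,interpolation=cv2.INTER_CUBIC))
a=cv2.imread('pics/side0.png')[130:270,100:300]; cv2.imwrite('pics/si_c.png',cv2.resize(a,None,fx=4,fy=4,interpolation=cv2.INTER_CUBIC))
E
```

```text
(no output)
```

View pics/sc_c.png

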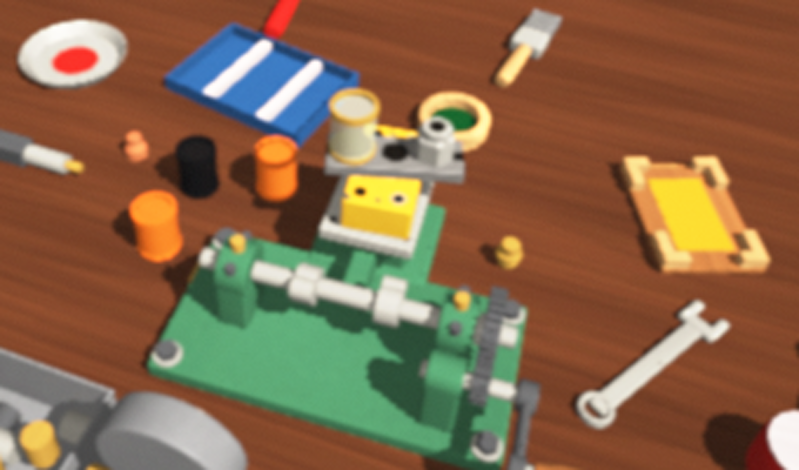

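View pics/si_c.png

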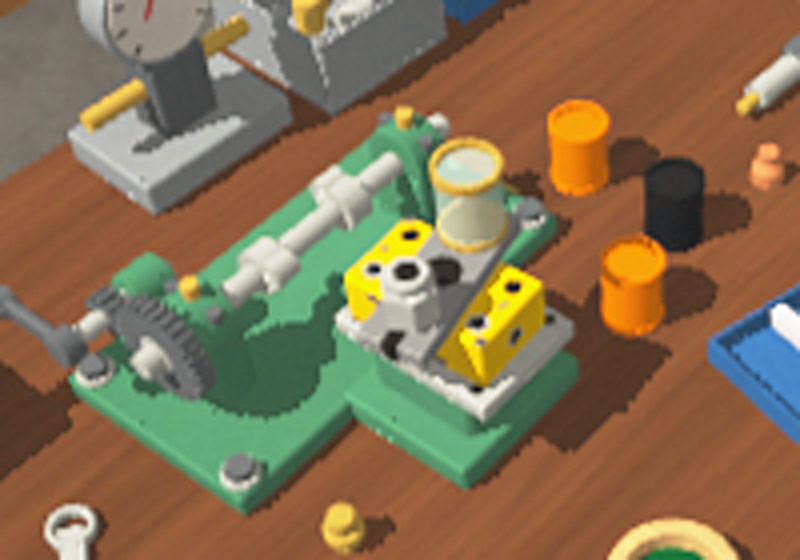

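```bash
cat >> h.py <<'E'
def load(fn):
    d=np.load(f'pics/{fn}.npz'); return d['im'],d['m'],d['t'],R.from_euler('xyz',d['R'],degrees=True).as_matrix()
def ray(fn,px,z):
    _,m,t,r=load(fn); d=r@np.linalg.solve(m,[px[0],px[1],1.]); return t+d*(z-t[2])/d[2]
def proj(fn,P):
    _,m,t,r=load(fn); q=m@(r.T@(np.asarray(P)-t)); return q[:2]/q[2]
E
python3 - <<'E'
from h import *
S=lambda u,v:(u/2.353+120,v/2.353+150)
D=lambda u,v:(u/4+100,v/4+130)
for n,s,d,z in [('cup rim',S(354,103),D(467,165),.19),('nut top',S(437,126),D(406,270),.17),('platebore',S(396,151),D(443,271),.134),
  ('dish red',S(75,60),(355,164),.003),('rest',S(455,120),(268,277),.008),('pan',S(262,80),(322,216),.015),('cradle',S(692,214),(170,349),.008),
  ('orange1',S(276,146),D(578,112),.056),('handle',S(525,390),(88,215),.15)]:
    print(n,np.round(ray('scene0',s,z),3),np.round(ray('side0',d,z),3))
E
```

```text
cup rim [0.659 0.051 0.19 ] [0.658 0.054 0.19 ]
nut top [0.639 0.125 0.17 ] [0.639 0.127 0.17 ]
platebore [0.648 0.091 0.134] [0.648 0.092 0.134]
dish red [ 0.502 -0.381  0.003] [ 0.498 -0.38   0.003]
rest [0.439 0.113 0.008] [0.445 0.114 0.008]
pan [ 0.463 -0.132  0.015] [ 0.452 -0.128  0.015]
cradle [0.495 0.39  0.008] [0.493 0.389 0.008]
orange1 [ 0.608 -0.051  0.056] [ 0.741 -0.136  0.056]
handle [0.866 0.252 0.15 ] [0.817 0.325 0.15 ]
```

```bash
cat >> h.py <<'E'
def plan(pos,yaw,n):
    s=arm.state(); p=np.array(s['position']); y0=s['tool_rot'][2]
    dy=(yaw-y0+180)%360-180
    print('t',round(float(s['clock']),2),'at',np.round(p,4),np.round(s['tool_rot'],2),'w',round(float(s['width']),4),'dyaw',round(dy,1),'dist',np.round(np.array(pos)-p,3))
    d=(np.array(pos)-p)/n*100; out=[]
    for i in range(n):
        y=np.radians(y0+dy*i/n); c,si=np.cos(y),np.sin(y)
        out.append([round(d[0]*c+d[1]*si,2),round(d[0]*si-d[1]*c,2),round(-d[2],2),round(-np.radians(dy/n),3)])
    for i in range(0,n,10): print(str(sum(out[i:i+10],[])))
    if np.linalg.norm(d)>6 or abs(dy/n)>10.5: print('TOO FAST')
E
python3 -c "
from h import *
plan([0.64,0.07,0.34],15,20)"
```

```text
t 0.15 at [ 0.1694 -0.6271  0.2048] [ 1.800e+02  8.000e-02 -7.488e+01] w 0.094 dyaw 89.9 dist [0.471 0.697 0.135]
[np.float64(-2.75), np.float64(-3.18), np.float64(-0.68), np.float64(-0.078), np.float64(-2.49), np.float64(-3.39), np.float64(-0.68), np.float64(-0.078), np.float64(-2.22), np.float64(-3.57), np.float64(-0.68), np.float64(-0.078), np.float64(-1.93), np.float64(-3.73), np.float64(-0.68), np.float64(-0.078), np.float64(-1.64), np.float64(-3.87), np.float64(-0.68), np.float64(-0.078), np.float64(-1.33), np.float64(-3.99), np.float64(-0.68), np.float64(-0.078), np.float64(-1.01), np.float64(-4.08), np.float64(-0.68), np.float64(-0.078), np.float64(-0.69), np.float64(-4.15), np.float64(-0.68), np.float64(-0.078), np.float64(-0.36), np.float64(-4.19), np.float64(-0.68), np.float64(-0.078), np.float64(-0.03), np.float64(-4.21), np.float64(-0.68), np.float64(-0.078)]
[np.float64(0.3), np.float64(-4.19), np.float64(-0.68), np.float64(-0.078), np.float64(0.63), np.float64(-4.16), np.float64(-0.68), np.float64(-0.078), np.float64(0.95), np.float64(-4.1), np.float64(-0.68), np.float64(-0.078), np.float64(1.27), np.float64(-4.01), np.float64(-0.68), np.float64(-0.078), np.float64(1.58), np.float64(-3.9), np.float64(-0.68), np.float64(-0.078), np.float64(1.88), np.float64(-3.76), np.float64(-0.68), np.float64(-0.078), np.float64(2.17), np.float64(-3.6), np.float64(-0.68), np.float64(-0.078), np.float64(2.44), np.float64(-3.42), np.float64(-0.68), np.float64(-0.078), np.float64(2.7), np.float64(-3.22), np.float64(-0.68), np.float64(-0.078), np.float64(2.95), np.float64(-3.0), np.float64(-0.68), np.float64(-0.078)]
```

Request:
arm_command:
  plan: [-2.8,-3.2,-0.9,-0.08,-2.5,-3.4,-0.9,-0.08,-2.2,-3.6,-0.9,-0.08,-1.9,-3.7,-0.9,-0.08,-1.6,-3.9,-0.9,-0.08,-1.3,-4.0,-0.9,-0.08,-1.0,-4.1,-0.9,-0.08,-0.7,-4.1,-0.9,-0.08,-0.4,-4.2,-0.9,-0.08,0,-4.2,-0.9,-0.08]
  fingers: 1

```text
clock: 1.4
position: [0.4028, -0.2656, 0.2945]
tool_rot: [-179.9, 0.3, -27.9]
wrist_force: [0.8, 0.3, 0.6]
width: 0.0942
```

```bash
sed -i 's/str(sum(out\[i:i+10\],\[\]))/str([float(v) for v in sum(out[i:i+10],[])])/' h.py; python3 -c "
from h import *
print(arm.state()['joint_pos'])
plan([0.64,0.07,0.34],15,10)"
```

```text
[ 41.18498292  17.04509254 -14.58335204 105.01304624   4.85166368
  58.89763876  -3.25910886]
t 1.4 at [ 0.4028 -0.2656  0.2945] [-179.92    0.35  -27.94] w 0.0942 dyaw 42.9 dist [0.237 0.336 0.046]
[0.52, -4.08, -0.46, -0.075, 0.83, -4.03, -0.46, -0.075, 1.13, -3.95, -0.46, -0.075, 1.42, -3.86, -0.46, -0.075, 1.7, -3.74, -0.46, -0.075, 1.98, -3.6, -0.46, -0.075, 2.24, -3.44, -0.46, -0.075, 2.49, -3.27, -0.46, -0.075, 2.73, -3.07, -0.46, -0.075, 2.95, -2.86, -0.46, -0.075]
```

Request:
arm_command:
  plan: [0.5,-4.1,-0.5,-0.075,0.8,-4.0,-0.5,-0.075,1.1,-4.0,-0.5,-0.075,1.4,-3.9,-0.5,-0.075,1.7,-3.7,-0.5,-0.075,2.0,-3.6,-0.5,-0.075,2.2,-3.4,-0.5,-0.075,2.5,-3.3,-0.4,-0.075,2.7,-3.1,-0.4,-0.075,2.9,-2.9,-0.4,-0.075]

```text
clock: 2.65
position: [0.6396, 0.0841, 0.3416]
tool_rot: [-179.8, 0.4, 16.4]
wrist_force: [-0.4, 0.7, 0.5]
width: 0.094
```

```bash
python3 -c "
from h import *
print(arm.state()['joint_pos'],arm.state()['position'])
grab('wrist','w1')"
```

```text
[  6.32685316  32.08985447 -29.12414846  75.14177247  15.16697093
  76.98522674  -6.17729312] [0.63962854 0.08406982 0.34157756]
```

View pics/w1.png

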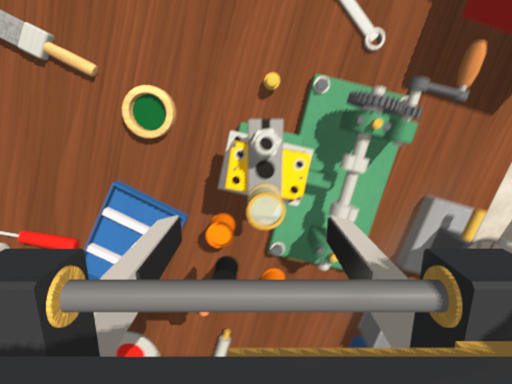

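```bash
python3 -c "
import cv2
a=cv2.imread('pics/w1.png')[110:240,200:330]; cv2.imwrite('pics/w1c.png',cv2.resize(a,None,fx=4.6,fy=4.6,interpolation=cv2.INTER_CUBIC))
a=cv2.imread('pics/w1.png')[70:150,110:190]; cv2.imwrite('pics/w1r.png',cv2.resize(a,None,fx=4,fy=4,interpolation=cv2.INTER_CUBIC))"
```

```text
(no output)
```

View pics/w1c.png

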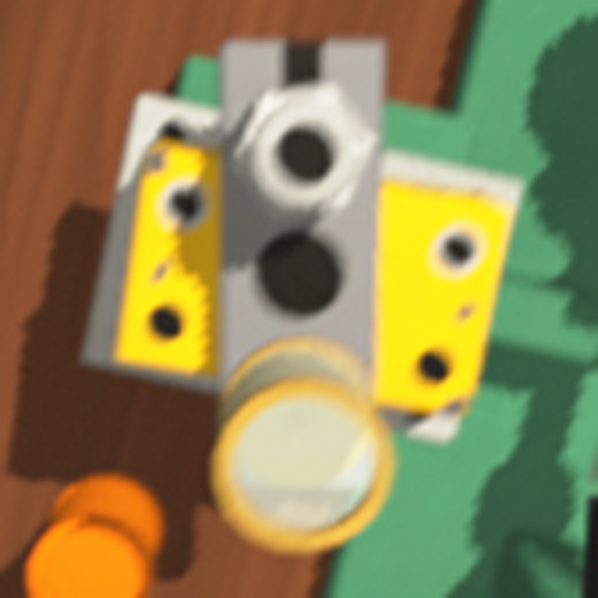

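View pics/w1r.png

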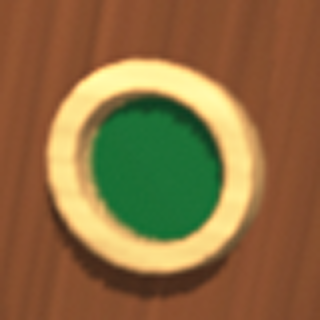

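```bash
python3 - <<'E'
from h import *
C=lambda u,v:((u+.5)/4.6+199.5,(v+.5)/4.6+109.5)
im=load('w1')[0]; hsv=cv2.cvtColor(im,cv2.COLOR_RGB2HSV)
sub=hsv[70:150,110:190]
m=((sub[...,0]>55)&(sub[...,0]<90)&(sub[...,1]>120)).astype(np.uint8)
c=max(cv2.findContours(m,0,1)[0],key=cv2.contourArea); (x,y),ax,_=cv2.fitEllipse(c); print('felt',x+110,y+70,ax)
print(ray('w1',(x+110,y+70),.008))
print('ring outer',ray('w1',(110+153/4,70+165/4),.022))
print('felt z14 ',ray('w1',(x+110,y+70),.022))
for nm,p,z in [('rim',C(303,466),.19),('riml',C(212,466),.19),('rimr',C(395,466),.19),('rimt',C(303,377),.19),('rimb',C(303,552),.19),('bore',C(299,273),.134),('nuttop',C(306,152),.17),('nuth1',C(250,125),.16),
 ('pTL',C(222,40),.134),('pTR',C(386,40),.134),('pL',C(221,380),.134),('pR',C(380,340),.134),('hole1',C(187,205),.12),('hole2',C(165,323),.12),('hole3',C(459,249),.12),('hole4',C(433,367),.12)]:
    print(nm,np.round(ray('w1',p,z),4))
a=ray('w1',C(222,40),.134);b=ray('w1',C(221,380),.134);a2=ray('w1',C(386,40),.134);b2=ray('w1',C(380,340),.134)
for u,v in((a,b),(a2,b2)): d=u-v; print('plate yaw', np.degrees(np.arctan2(d[1],d[0]))-90)
print('plate yaw end',np.degrees(np.arctan2(*(a2-a)[1::-1])), np.linalg.norm(a2-a))
E
```

```text
felt 148.89990997314453 111.70092391967773 (29.476131439208984, 34.71268081665039)
[0.44610963 0.11350149 0.008     ]
ring outer [0.4497606 0.1148828 0.022    ]
felt z14  [0.45092486 0.11448454 0.022     ]
rim [0.6624 0.0548 0.19  ]
riml [0.6402 0.0483 0.19  ]
rimr [0.6848 0.0615 0.19  ]
rimt [0.6556 0.0771 0.19  ]
rimb [0.6691 0.0327 0.19  ]
bore [0.6512 0.0938 0.134 ]
nuttop [0.6412 0.1293 0.17  ]
nuth1 [0.6256 0.1313 0.16  ]
pTL [0.6119 0.15   0.134 ]
pTR [0.6553 0.1627 0.134 ]
pL [0.6385 0.0571 0.134 ]
pR [0.6795 0.0817 0.134 ]
hole1 [0.6148 0.1018 0.12  ]
hole2 [0.6181 0.0659 0.12  ]
hole3 [0.6956 0.1121 0.12  ]
hole4 [0.6994 0.0759 0.12  ]
plate yaw 15.971406093472922
plate yaw 16.581657134492048
plate yaw end 16.40828999835807 0.045256654376240046
```

```bash
python3 -c "
from h import *
plan([0.661,0.054,0.235],16.4,6)"
```

```text
t 2.7 at [0.6413 0.0911 0.3414] [-1.7948e+02  1.7000e-01  1.6850e+01] w 0.0937 dyaw -0.5 dist [ 0.02  -0.037 -0.106]
[0.13, 0.69, 1.77, 0.001, 0.14, 0.69, 1.77, 0.001, 0.14, 0.69, 1.77, 0.001, 0.14, 0.69, 1.77, 0.001, 0.14, 0.69, 1.77, 0.001, 0.14, 0.69, 1.77, 0.001]
```

Request:
arm_command:
  plan: [0.1,0.7,1.8,0,0.1,0.7,1.8,0,0.2,0.7,1.8,0,0.1,0.7,1.8,0,0.1,0.7,1.8,0,0.1,0.7,1.7,0,0,0,0,0,0,0,0,0]

```text
clock: 3.7
position: [0.6602, 0.0538, 0.227]
tool_rot: [-179.4, 0.3, 17.0]
wrist_force: [0.6, 0.6, 0.7]
width: 0.0938
```

```bash
python3 -c "
from h import *
print(arm.state()['joint_velocities'])
grab('wrist','w2');plan([0.661,0.054,0.146],16.4,5)"
```

```text
[ 0.31536262  0.51145516  0.25488512  0.34673055  0.2013174  -0.21990369
  0.00361151]
t 3.75 at [0.6602 0.0536 0.227 ] [-179.4     0.29   16.97] w 0.094 dyaw -0.6 dist [ 0.001  0.    -0.081]
[0.02, -0.0, 1.62, 0.002, 0.02, -0.0, 1.62, 0.002, 0.02, -0.0, 1.62, 0.002, 0.02, -0.0, 1.62, 0.002, 0.02, -0.0, 1.62, 0.002]
```

View pics/w2.png

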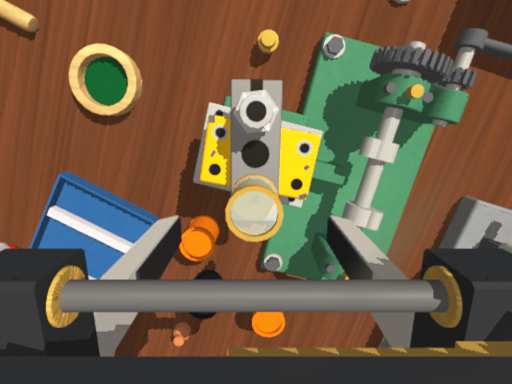

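```bash
python3 - <<'E'
from h import *
im=load('w2')[0]; a=im[60:250,180:330,::-1]; cv2.imwrite('pics/w2c.png',cv2.resize(a,None,fx=4,fy=4,interpolation=cv2.INTER_CUBIC)[:600])
a=im[70:140,225:290,::-1]; cv2.imwrite('pics/w2n.png',cv2.resize(a,None,fx=8,fy=8,interpolation=cv2.INTER_CUBIC))
for n,p,z in [('rim',(254,213),.19),('bore',(254,154),.134),('nut',(257,109),.17),('rest',(105,79),.022)]: print(n,np.round(ray('w2',p,z),4))
E
```

```text
rim [0.6611 0.0536 0.19  ]
bore [0.6494 0.0911 0.134 ]
nut [0.6406 0.1284 0.17  ]
rest [0.4503 0.1144 0.022 ]
```

View pics/w2c.png

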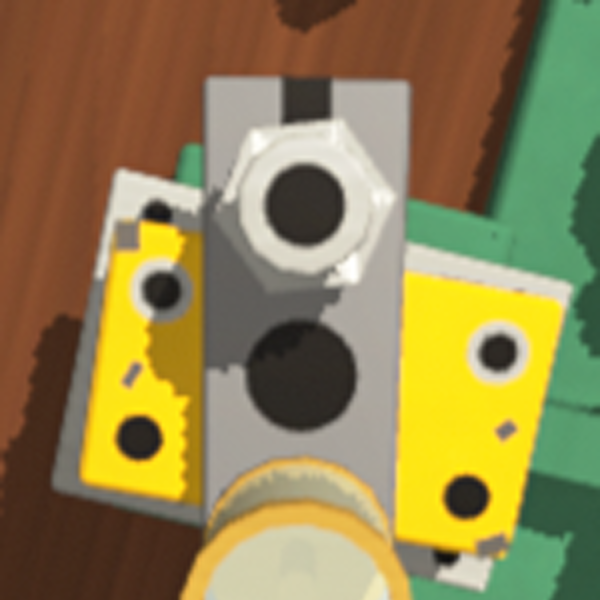

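View pics/w2n.png

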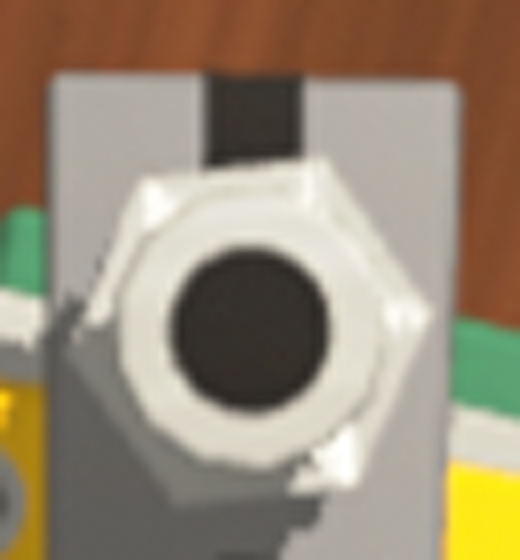

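Request:
arm_command:
  plan: [0.1,0,1.7,0,0,0,1.7,0,0,0,1.7,0,0,0,1.7,0,0,0,1.3,0,0,0,0,0,0,0,0,0]

```text
clock: 4.62
position: [0.6604, 0.0558, 0.1403]
tool_rot: [-179.4, 0.3, 17.0]
wrist_force: [1.0, 1.4, -0.3]
width: 0.0937
```

Request:
arm_command:
  plan: [0,0,0,0,0,0,0,0,0,0,0,0,0,0,0,0,0,0,0,0,0,0,0,0]
  fingers: 0
  squeeze: 12

```text
clock: 5.38
position: [0.6614, 0.0558, 0.1423]
tool_rot: [-179.4, 0.1, 17.0]
wrist_force: [-0.4, -0.7, 1.3]
width: 0.0436
```

```bash
python3 -c "
from h import *
print(arm.state()['width'])
grab('wrist','w3');plan([0.661,0.054,0.24],16.4,5)"
```

```text
0.04361738298723379
t 5.42 at [0.6614 0.0558 0.1423] [-1.7941e+02  1.1000e-01  1.7030e+01] w 0.0441 dyaw -0.6 dist [-0.    -0.002  0.098]
[-0.02, 0.03, -1.95, 0.002, -0.02, 0.03, -1.95, 0.002, -0.02, 0.03, -1.95, 0.002, -0.02, 0.03, -1.95, 0.002, -0.02, 0.03, -1.95, 0.002]
```

View pics/w3.png

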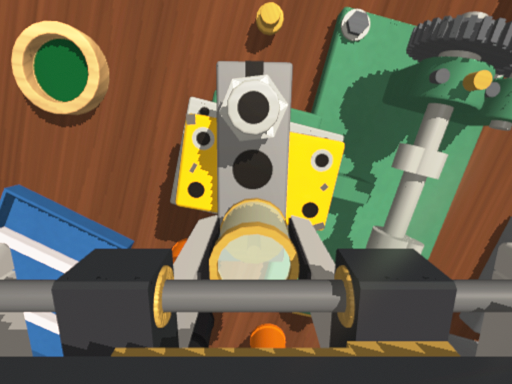

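Request:
arm_command:
  plan: [0,0,0,0,0,0,0,0,0,0,0,0,0,0,-1.1,0,0,0,0,0,0,0,0,0]
  fingers: 0.65

```text
clock: 6.18
position: [0.662, 0.0559, 0.1544]
tool_rot: [-179.4, 0.0, 17.0]
wrist_force: [-0.5, -1.0, -0.5]
width: 0.061
```

```bash
python3 -c "
from h import *
plan([0.661,0.054,0.153],16.4,1)"
```

```text
t 6.17 at [0.662  0.0559 0.1544] [-1.7941e+02  3.0000e-02  1.7030e+01] w 0.061 dyaw -0.6 dist [-0.001 -0.002 -0.001]
[-0.15, 0.15, 0.14, 0.011]
```

Request:
arm_command:
  plan: [0,0.2,0.1,0,0,0,0,0,0,0,0,0,0,0,0,0,0,0,0,0]
  fingers: 0
  squeeze: 14

```text
clock: 6.8
position: [0.6625, 0.0538, 0.1532]
tool_rot: [-179.4, 0.1, 17.0]
wrist_force: [0.6, 0.4, 0.0]
width: 0.0441
```

Request:
arm_command:
  plan: [0,0,-0.5,0,0,0,-1.5,0,0,0,-2.0,0,0,0,-2.0,0,0,0,-1.5,0,0,0,0,0]

```text
clock: 7.55
position: [0.6629, 0.0533, 0.2334]
tool_rot: [-179.4, 0.0, 17.0]
wrist_force: [0.5, 0.4, -1.1]
width: 0.0438
```

```bash
python3 -c "
from h import *
plan([0.447,0.114,0.20],16.4,9)
grab('side','s4')"
```

```text
t 7.55 at [0.6629 0.0533 0.2334] [-1.794e+02  1.000e-02  1.705e+01] w 0.0438 dyaw -0.6 dist [-0.216  0.061 -0.033]
[-2.1, -1.35, 0.37, 0.001, -2.1, -1.35, 0.37, 0.001, -2.1, -1.34, 0.37, 0.001, -2.1, -1.34, 0.37, 0.001, -2.1, -1.34, 0.37, 0.001, -2.1, -1.33, 0.37, 0.001, -2.11, -1.33, 0.37, 0.001, -2.11, -1.33, 0.37, 0.001, -2.11, -1.33, 0.37, 0.001]
```

View pics/s4.png

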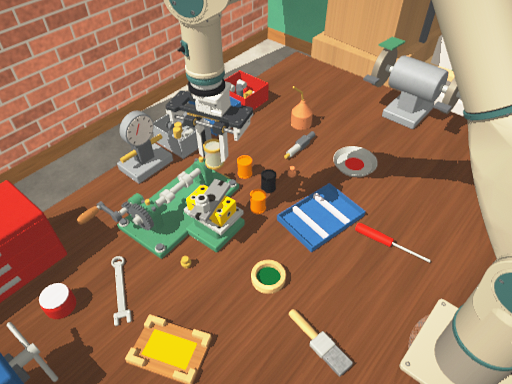

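Request:
arm_command:
  plan: [-1.5,-0.9,0,0,-2.1,-1.3,0,0,-2.3,-1.5,0.3,0,-2.3,-1.5,0.5,0,-2.3,-1.5,0.6,0,-2.3,-1.5,0.6,0,-2.3,-1.5,0.7,0,-2.2,-1.4,0.6,0,-1.6,-0.9,0,0,0,0,0,0]

```text
clock: 8.85
position: [0.4336, 0.1123, 0.1936]
tool_rot: [-179.3, 0.9, 17.1]
wrist_force: [0.9, 0.5, -1.5]
width: 0.0438
```

```bash
python3 - <<'E'
from h import *
plan([0.447,0.114,0.075],16.4,8)
grab('side','s5');grab('wrist','w5'); grab('scene','c5')
for f,lo,hi in (('side0',(235,250),(300,300)),('scene0',(290,180),(340,225)),('w2',(60,35),(150,125))):
    im=load(f)[0]; hsv=cv2.cvtColor(im,cv2.COLOR_RGB2HSV); sub=hsv[lo[1]:hi[1],lo[0]:hi[0]]
    m=((sub[...,0]>12)&(sub[...,0]<30)&(sub[...,2]>185)&(sub[...,1]>50)&(sub[...,1]<170)).astype(np.uint8)
    c=max(cv2.findContours(m,0,1)[0],key=cv2.contourArea); e=cv2.fitEllipse(cv2.convexHull(c)); px=(e[0][0]+lo[0],e[0][1]+lo[1])
    print(f,np.round(px,1),np.round(e[1],1),np.round(ray(f,px,.022),4))
    m=((sub[...,0]>55)&(sub[...,0]<90)&(sub[...,1]>120)).astype(np.uint8)
    c=max(cv2.findContours(m,0,1)[0],key=cv2.contourArea); e=cv2.fitEllipse(cv2.convexHull(c)); px=(e[0][0]+lo[0],e[0][1]+lo[1])
    print('felt',np.round(px,1),np.round(e[1],1),np.round(ray(f,px,.008),4))
E
```

```text
t 8.85 at [0.4336 0.1123 0.1936] [-179.3     0.92   17.06] w 0.0438 dyaw -0.7 dist [ 0.013  0.002 -0.119]
[0.17, 0.03, 1.48, 0.001, 0.17, 0.03, 1.48, 0.001, 0.17, 0.03, 1.48, 0.001, 0.17, 0.03, 1.48, 0.001, 0.17, 0.03, 1.48, 0.001, 0.17, 0.03, 1.48, 0.001, 0.17, 0.03, 1.48, 0.001, 0.17, 0.03, 1.48, 0.001]
side0 [267.5 276. ] [34.4 34.8] [0.4426 0.1196 0.022 ]
felt [268.2 275.6] [17.1 22.4] [0.4475 0.1106 0.008 ]
scene0 [313.8 200.6] [24.9 31.4] [0.4533 0.1155 0.022 ]
felt [313.  200.3] [ 7.3 15.9] [0.4369 0.1108 0.008 ]
w2 [103.8  78.4] [67.7 75. ] [0.4487 0.1146 0.022 ]
felt [105.6  80.3] [40.7 47.9] [0.4443 0.113  0.008 ]
```

View pics/w5.png

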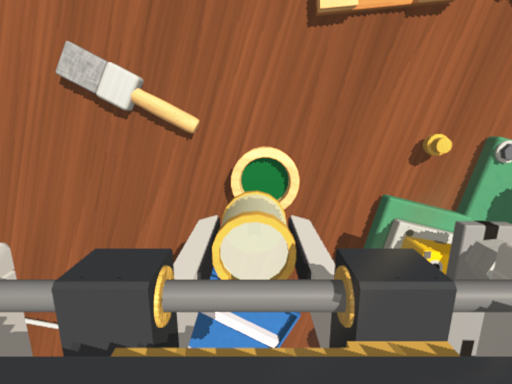

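View pics/s5.png

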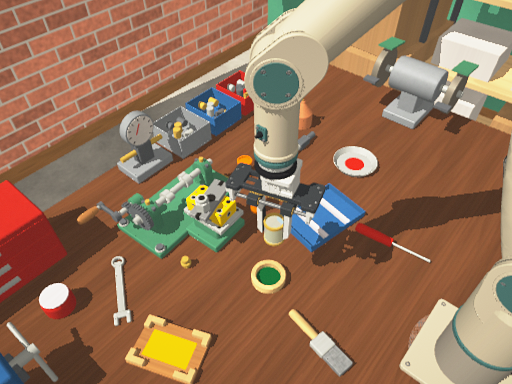

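Request:
arm_command:
  plan: [0.3,0,1.8,0,0.3,0,2.0,0,0.3,0,2.0,0,0.3,0,2.0,0,0.2,0,2.0,0,0,0,2.0,0,0,0,1.2,0,0,0,0,0,0,0,0,0]

```text
clock: 10.12
position: [0.4587, 0.1163, 0.0589]
tool_rot: [-179.3, 0.3, 16.4]
wrist_force: [0.3, -0.2, -1.7]
width: 0.0436
```

```bash
python3 - <<'E'
from h import *
plan([0.447,0.115,0.03],16.4,4)
grab('wrist','w6');grab('side','s6')
a=load('s6')[0][200:320,200:340,::-1]; cv2.imwrite('pics/s6c.png',cv2.resize(a,None,fx=5,fy=5,interpolation=cv2.INTER_CUBIC))
E
```

```text
t 10.12 at [0.4587 0.1163 0.0589] [-179.28    0.29   16.4 ] w 0.0436 dyaw -0.0 dist [-0.012 -0.001 -0.029]
[-0.29, -0.05, 0.72, 0.0, -0.29, -0.05, 0.72, 0.0, -0.29, -0.05, 0.72, 0.0, -0.29, -0.05, 0.72, 0.0]
```

View pics/w6.png

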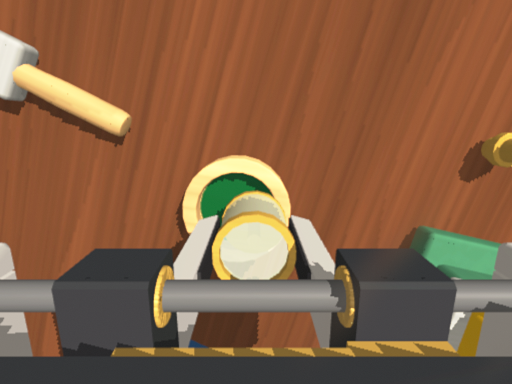

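View pics/s6c.png

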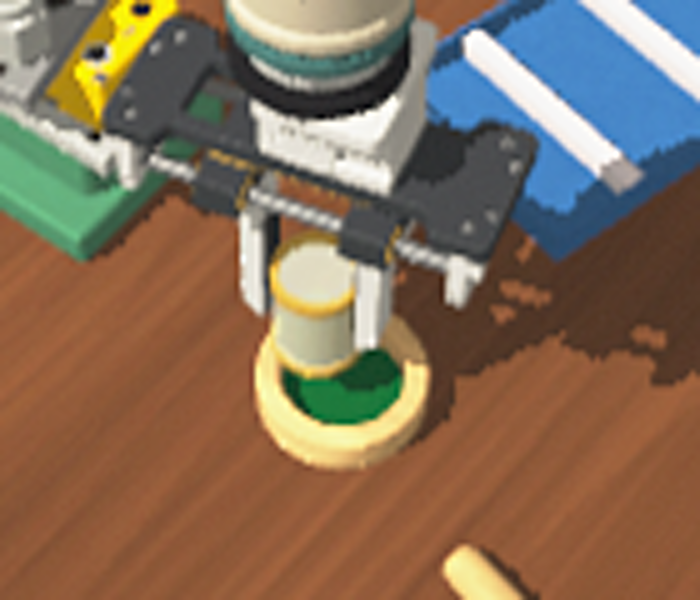

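```bash
python3 - <<'E'
from h import *
im=load('w6')[0]; hsv=cv2.cvtColor(im,cv2.COLOR_RGB2HSV)
l,r,t=[ray('w6',p,.022)[:2] for p in [(183,207),(290,200),(237,156)]]
print(l,r,t)
# circumcenter
A=2*np.array([r-l,t-l]); b=np.array([r@r-l@l,t@t-l@l]); c=np.linalg.solve(A,b); print(c,np.linalg.norm(c-l))
E
```

```text
[0.40639229 0.10536923] [0.48277388 0.13377196] [0.43533106 0.1543691 ]
[0.44635138 0.11481523] 0.041060396030191945
```

Request:
arm_command:
  plan: [-0.6,0,0,0,-0.6,0,0,0,0,0,0.8,0,0,0,0.7,0,0,0,0.6,0,0,0,0.4,0,0,0,0,0]

```text
clock: 11.1
position: [0.4466, 0.1131, 0.0332]
tool_rot: [-179.3, 0.2, 16.4]
wrist_force: [0.3, 0.9, -0.5]
width: 0.0439
```

```bash
python3 - <<'E'
from h import *
plan([0.447,0.115,0.027],16.4,2)
E
```

```text
t 11.1 at [0.4466 0.1131 0.0332] [-179.3     0.19   16.4 ] w 0.0439 dyaw -0.0 dist [ 0.     0.002 -0.006]
[0.05, -0.09, 0.31, 0.0, 0.05, -0.09, 0.31, 0.0]
```

Request:
arm_command:
  plan: [0,-0.1,0.2,0,0,0,0.2,0,0,0,0.15,0,0,0,0,0]

```text
clock: 11.6
position: [0.4466, 0.1143, 0.0275]
tool_rot: [-179.3, 0.2, 16.4]
wrist_force: [0.5, -0.5, -1.0]
width: 0.0439
```

Request:
arm_command:
  plan: [0,0,0.1,0,0,0,0,0]

```text
clock: 11.85
position: [0.4468, 0.1144, 0.0273]
tool_rot: [-179.3, 0.1, 16.4]
wrist_force: [0.7, 0.7, -0.8]
width: 0.0434
```

Request:
arm_command:
  plan: [0,0,0.1,0,0,0,0,0]

```text
clock: 12.1
position: [0.447, 0.1145, 0.0272]
tool_rot: [-179.3, 0.0, 16.4]
wrist_force: [-0.0, -0.4, -1.6]
width: 0.0439
```

Request:
arm_command:
  plan: [0,0,0.3,0,0,0,0.2,0]

```text
clock: 12.35
position: [0.4471, 0.1144, 0.0244]
tool_rot: [-179.4, -0.0, 16.4]
wrist_force: [-3.6, -1.7, 21.4]
width: 0.0437
```

```bash
python3 - <<'E'
from h import *
print(arm.state()['wrist_force'],arm.state()['position'])
grab('side','s7')
print(arm.state()['wrist_force'],arm.state()['position'])
a=load('s7')[0][200:320,200:340,::-1]; cv2.imwrite('pics/s7c.png',cv2.resize(a,None,fx=5,fy=5,interpolation=cv2.INTER_CUBIC))
E
```

```text
[-3.61958338 -1.72391927 21.41321423] [0.44711222 0.11440483 0.02438764]
[-3.17384797 -0.28889986 18.9820704 ] [0.44715387 0.11439526 0.02435531]
```

View pics/s7c.png

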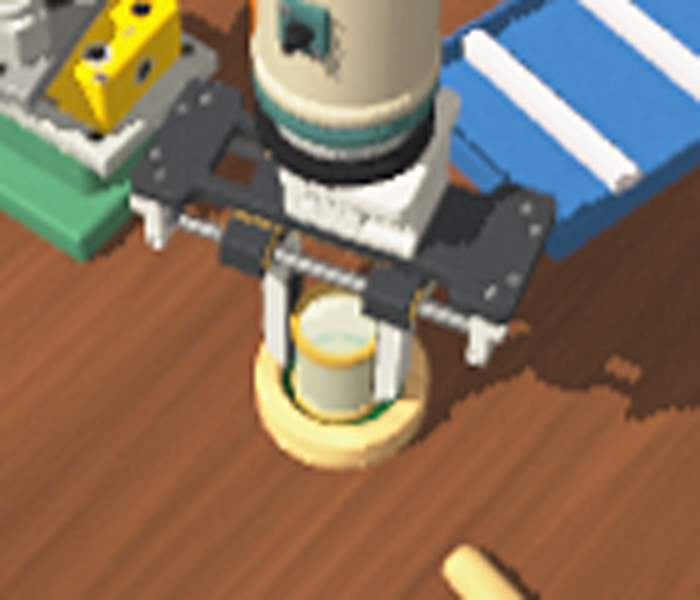

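Request:
arm_command:
  plan: [0,0,-0.05,0]

```text
clock: 12.52
position: [0.4473, 0.1144, 0.025]
tool_rot: [-179.4, -0.1, 16.4]
wrist_force: [-0.2, 0.4, -1.0]
width: 0.0436
```

Request:
arm_command:
  plan: [0,0,0,0,0,0,0,0,0,0,0,0]
  fingers: 0.68

```text
clock: 12.9
position: [0.4474, 0.1145, 0.0246]
tool_rot: [-179.4, -0.1, 16.4]
wrist_force: [0.6, 1.0, -0.2]
width: 0.0637
```

Request:
arm_command:
  plan: [0,0,-1,0,0,0,-2,0,0,0,-3,0,0,0,-4,0,0,0,-4,0,0,0,-4,0,0,0,0,0]

```text
clock: 13.78
position: [0.4471, 0.1127, 0.213]
tool_rot: [-179.5, -0.0, 16.5]
wrist_force: [0.6, 0.2, 0.8]
width: 0.0639
```

```bash
python3 - <<'E'
from h import *
plan([0.6405,0.128,0.24],16.4,6)
grab('side','s8');grab('wrist','w8')
a=load('s8')[0][200:320,200:340,::-1]; cv2.imwrite('pics/s8c.png',cv2.resize(a,None,fx=5,fy=5,interpolation=cv2.INTER_CUBIC))
C=lambda u,v:((u+.5)/8+224.5,(v+.5)/8+69.5)
V=[ray('w2',C(*p),.160)[:2] for p in [(150,185),(322,160),(430,315),(355,488)]]
for i in range(3):
    d=V[i+1]-V[i]; print('edge',np.linalg.norm(d),'normal yaw mod60',(np.degrees(np.arctan2(d[1],d[0]))+90)%60)
d=V[3]-V[0]; print('diag',np.linalg.norm(d),'center',(V[3]+V[0])/2,(np.degrees(np.arctan2(d[1],d[0]))+30)%60)
E
```

```text
t 13.78 at [0.4471 0.1127 0.213 ] [-1.7945e+02 -5.0000e-02  1.6490e+01] w 0.0639 dyaw -0.1 dist [0.193 0.015 0.027]
[3.16, 0.67, -0.45, 0.0, 3.16, 0.67, -0.45, 0.0, 3.16, 0.67, -0.45, 0.0, 3.16, 0.67, -0.45, 0.0, 3.16, 0.67, -0.45, 0.0, 3.16, 0.67, -0.45, 0.0]
edge 0.017217997214293016 normal yaw mod60 54.874360568224546
edge 0.01841986052834389 normal yaw mod60 53.587502912679305
edge 0.01853047643336188 normal yaw mod60 53.71509979062904
diag 0.0360046847023843 center [0.64061227 0.1265524 ] 52.11314165845357
```

View pics/s8c.png

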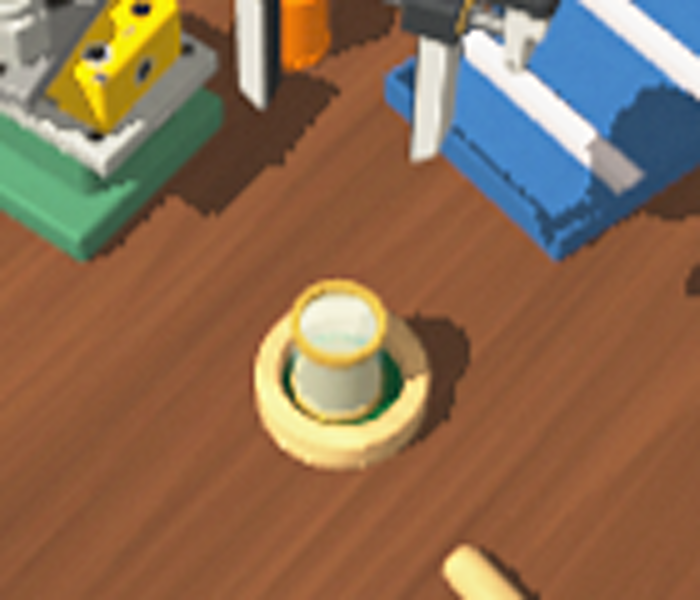

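View pics/w8.png

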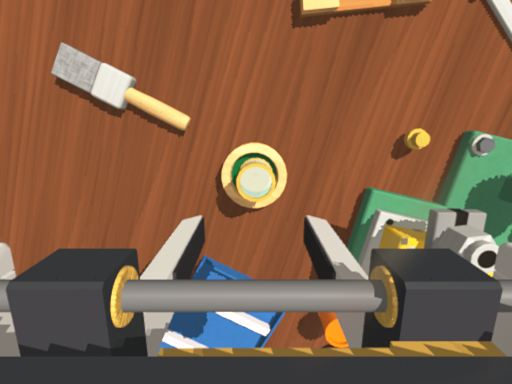

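```bash
python3 - <<'E'
from h import *
plan([0.6405,0.1275,0.21],-6,7)
E
```

```text
t 13.88 at [0.4451 0.1118 0.2103] [-179.45    0.28   16.5 ] w 0.0635 dyaw -22.5 dist [ 0.195  0.016 -0.   ]
[2.74, 0.58, 0.0, 0.056, 2.77, 0.42, 0.0, 0.056, 2.79, 0.27, 0.0, 0.056, 2.8, 0.11, 0.0, 0.056, 2.8, -0.05, 0.0, 0.056, 2.79, -0.2, 0.0, 0.056, 2.78, -0.36, 0.0, 0.056]
```

Request:
arm_command:
  plan: [2.7,0.6,-0.2,0.056,2.8,0.4,-0.2,0.056,2.8,0.3,-0.2,0.056,2.8,0.1,0,0.056,2.8,0,0,0.056,2.8,-0.2,0,0.056,2.8,-0.4,0,0.056,0,0,0,0,0,0,0,0]

```text
clock: 15.0
position: [0.6348, 0.1235, 0.1959]
tool_rot: [179.6, 2.2, -6.4]
wrist_force: [0.4, 0.4, 0.8]
width: 0.0637
```

```bash
python3 - <<'E'
from h import *
plan([0.6405,0.1275,0.139],-6,5)
grab('wrist','w9')
E
```

```text
t 15.0 at [0.6348 0.1235 0.1959] [179.61   2.2   -6.43] w 0.0637 dyaw 0.4 dist [ 0.006  0.004 -0.057]
[0.1, -0.09, 1.14, -0.002, 0.1, -0.09, 1.14, -0.002, 0.1, -0.09, 1.14, -0.002, 0.1, -0.09, 1.14, -0.002, 0.1, -0.09, 1.14, -0.002]
```

View pics/w9.png

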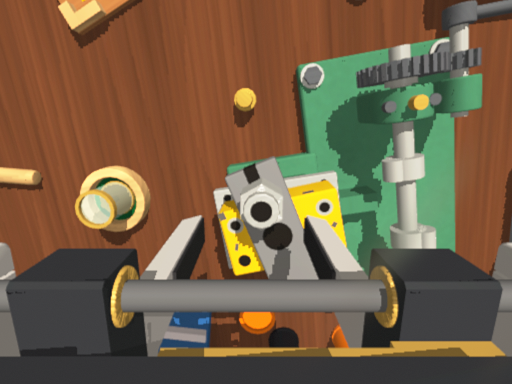

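```bash
python3 - <<'E'
from h import *
a=load('w9')[0][150:290,200:350,::-1]; cv2.imwrite('pics/w9c.png',cv2.resize(a,None,fx=4,fy=4,interpolation=cv2.INTER_CUBIC))
print(ray('w9',(261,211),.17))
E
```

```text
[0.64028716 0.12732497 0.17      ]
```

View pics/w9c.png

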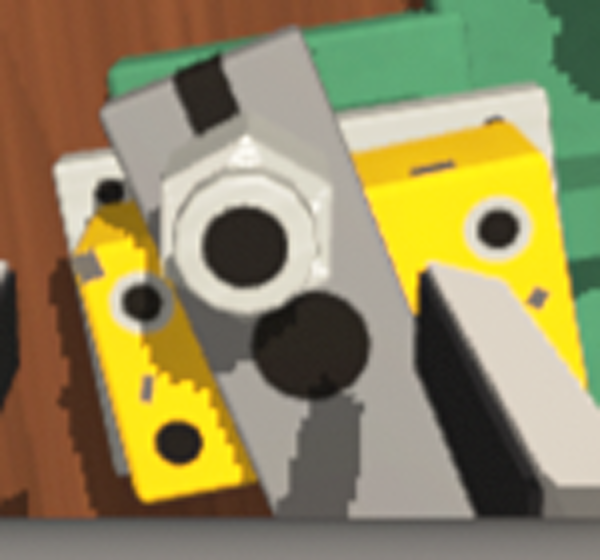

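```bash
cat >> h.py <<'E'
def plan(pos,yaw,n):
    s=arm.state(); p=np.array(s['position']); r0=R.from_euler('xyz',s['tool_rot'],degrees=True)
    dy=(yaw-s['tool_rot'][2]+180)%360-180
    print('t',round(float(s['clock']),2),'at',np.round(p,4),np.round(s['tool_rot'],2),'w',round(float(s['width']),4),'dyaw',round(dy,1),'dist',np.round(np.array(pos)-p,4))
    d=(np.array(pos)-p)/n*100; out=[]
    for i in range(n):
        rr=r0*R.from_rotvec([0,0,-np.radians(dy*i/n)]); q=rr.inv().apply(d)
        out.append([round(float(v),2) for v in q]+[round(float(-np.radians(dy/n)),3)])
    print(out if n<3 or abs(dy)>3 else (out[0],'x',n))
    if np.linalg.norm(d)>6 or abs(dy/n)>10.5: print('TOO FAST')
E
python3 -c "
from h import *
plan([0.6405,0.1275,0.142],-6,6)"
```

```text
t 15.05 at [0.6348 0.1234 0.196 ] [179.61   2.19  -6.44] w 0.0639 dyaw 0.4 dist [ 0.0057  0.0041 -0.054 ]
([0.12, -0.08, 0.9, -0.001], 'x', 6)
```

Request:
arm_command:
  plan: [0.2,-0.1,0.9,0,0.2,-0.1,0.9,0,0.1,-0.1,0.9,0,0.1,-0.1,0.9,0,0.1,0,0.9,0,0.1,0,0.7,0,0,0,0,0]

```text
clock: 15.92
position: [0.6393, 0.1261, 0.1396]
tool_rot: [179.5, 2.3, -6.4]
wrist_force: [-0.5, 0.3, 0.2]
width: 0.064
```

```bash
python3 -c "
from h import *
plan([0.6405,0.1275,0.139],-6,1)"
```

```text
t 15.93 at [0.6393 0.1261 0.1396] [179.54   2.31  -6.36] w 0.064 dyaw 0.4 dist [ 0.0012  0.0014 -0.0006]
[[0.11, -0.16, 0.06, -0.006]]
```

Request:
arm_command:
  plan: [0.1,-0.1,0,0,0,0,0,0,0,0,0,0,0,0,0,0,0,0,0,0]
  fingers: 0
  squeeze: 25

```text
clock: 16.55
position: [0.641, 0.1273, 0.1405]
tool_rot: [179.6, 2.2, -6.4]
wrist_force: [-0.0, 0.3, -0.7]
width: 0.032
```

Request:
arm_command:
  plan: [0,0,-0.5,0,0,0,-1,0,0,0,-1,0,0,0,-1,0,0,0,-1,0,0,0,-1,0,0,0,0,0]

```text
clock: 17.42
position: [0.6437, 0.1274, 0.2]
tool_rot: [179.6, 2.1, -6.4]
wrist_force: [0.0, 0.5, -1.9]
width: 0.0319
```

```bash
python3 -c "
from h import *
plan([0.5,-0.38,0.19],-45,20)
grab('wrist','w10')"
```

```text
t 17.43 at [0.6437 0.1274 0.2   ] [179.59   2.15  -6.36] w 0.0319 dyaw -38.6 dist [-0.1437 -0.5074 -0.01  ]
[[-0.43, 2.6, 0.08, 0.034], [-0.34, 2.61, 0.08, 0.034], [-0.25, 2.62, 0.08, 0.034], [-0.17, 2.63, 0.08, 0.034], [-0.08, 2.63, 0.08, 0.034], [0.01, 2.64, 0.08, 0.034], [0.1, 2.63, 0.08, 0.034], [0.19, 2.63, 0.08, 0.034], [0.28, 2.62, 0.08, 0.034], [0.37, 2.61, 0.08, 0.034], [0.45, 2.6, 0.08, 0.034], [0.54, 2.58, 0.08, 0.034], [0.63, 2.56, 0.08, 0.034], [0.71, 2.54, 0.08, 0.034], [0.8, 2.51, 0.08, 0.034], [0.88, 2.48, 0.08, 0.034], [0.97, 2.45, 0.08, 0.034], [1.05, 2.42, 0.08, 0.034], [1.13, 2.38, 0.08, 0.034], [1.21, 2.34, 0.08, 0.034]]
```

View pics/w10.png

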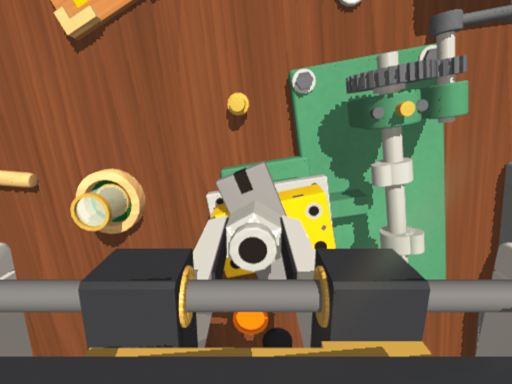

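Request:
arm_command:
  plan: [-0.4,1.5,-0.2,0.034,-0.3,2.6,-0.1,0.034,-0.3,2.6,-0.1,0.034,-0.2,2.6,-0.1,0.034,-0.1,2.6,-0.1,0.034,0,2.6,0,0.034,0.1,2.6,0,0.034,0.2,2.6,0,0.034,0.3,2.6,0,0.034,0.4,2.6,0,0.034]

```text
clock: 18.73
position: [0.5589, -0.1384, 0.2095]
tool_rot: [178.3, 2.0, -28.0]
wrist_force: [-0.6, -0.8, -2.0]
width: 0.0321
```

```bash
python3 -c "
from h import *
plan([0.5,-0.38,0.17],-45,10)"
```

```text
t 18.73 at [ 0.5589 -0.1384  0.2095] [178.28   2.02 -28.01] w 0.0321 dyaw -17.0 dist [-0.0589 -0.2416 -0.0395]
[[0.63, 2.4, 0.44, 0.03], [0.7, 2.38, 0.44, 0.03], [0.77, 2.36, 0.44, 0.03], [0.84, 2.33, 0.44, 0.03], [0.91, 2.31, 0.44, 0.03], [0.98, 2.28, 0.44, 0.03], [1.04, 2.25, 0.44, 0.03], [1.11, 2.22, 0.44, 0.03], [1.17, 2.18, 0.44, 0.03], [1.24, 2.15, 0.44, 0.03]]
```

Request:
arm_command:
  plan: [0.6,2.4,0.3,0.03,0.7,2.4,0.4,0.03,0.8,2.4,0.4,0.03,0.8,2.3,0.4,0.03,0.9,2.3,0.4,0.03,1.0,2.3,0.4,0.03,1.0,2.2,0.4,0.03,1.1,2.2,0.4,0.03,1.2,1.8,0.4,0.03,0,0,0,0]

```text
clock: 19.98
position: [0.4927, -0.375, 0.1785]
tool_rot: [177.5, 1.4, -45.5]
wrist_force: [-0.0, 0.4, -0.8]
width: 0.0316
```

```bash
python3 -c "
from h import *
plan([0.5,-0.38,0.06],-45,10)
grab('wrist','w11')"
```

```text
t 19.98 at [ 0.4927 -0.375   0.1785] [177.51   1.38 -45.52] w 0.0316 dyaw 0.5 dist [ 0.0073 -0.005  -0.1185]
([0.12, -0.07, 1.18, -0.001], 'x', 10)
```

View pics/w11.png

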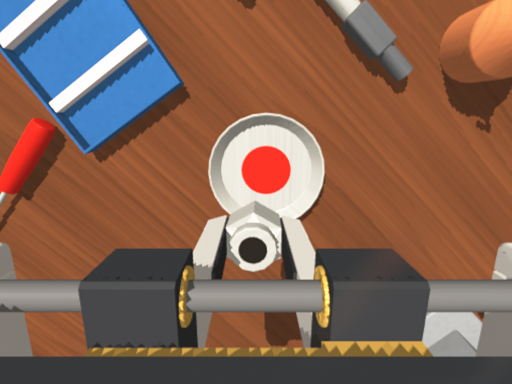

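```bash
python3 -c "
from h import *
print(ray('w11',(266,170),.003), ray('w11',(267,167),.018))"
```

```text
[ 0.50241923 -0.38118242  0.003     ] [ 0.5077776  -0.37707821  0.018     ]
```

Request:
arm_command:
  plan: [0.1,-0.1,1.2,0,0.1,-0.1,1.2,0,0.1,-0.1,1.2,0,0.1,0,1.2,0,0.1,0,1.2,0,0.1,0,1.2,0,0.1,0,1.2,0,0.1,0,1.2,0,0,0,1.0,0,0,0,0,0]

```text
clock: 21.28
position: [0.4981, -0.3738, 0.0639]
tool_rot: [177.7, 1.6, -45.1]
wrist_force: [-0.1, 0.4, -1.0]
width: 0.0326
```

```bash
python3 -c "
from h import *
plan([0.499,-0.38,0.02],-45,4)"
```

```text
t 21.27 at [ 0.4981 -0.3738  0.0639] [177.71   1.57 -45.05] w 0.0326 dyaw 0.1 dist [ 0.0009 -0.0062 -0.0439]
([0.16, 0.05, 1.1, -0.0], 'x', 4)
```

Request:
arm_command:
  plan: [0.2,0.1,1.0,0,0.2,0.1,1.0,0,0.2,0.1,1.0,0,0.2,0,1.0,0,0,0,0.5,0,0,0,0.2,0]

```text
clock: 22.02
position: [0.5002, -0.3831, 0.0142]
tool_rot: [177.7, 1.5, -45.1]
wrist_force: [-0.6, 0.2, -1.9]
width: 0.0322
```

Request:
arm_command:
  plan: [0,0,0.2,0,0,0,0.2,0]

```text
clock: 22.28
position: [0.5003, -0.3832, 0.0103]
tool_rot: [177.7, 1.4, -45.0]
wrist_force: [1.1, -0.3, -2.1]
width: 0.0322
```

Request:
arm_command:
  plan: [0,0,0.15,0]

```text
clock: 22.4
position: [0.5002, -0.3833, 0.0096]
tool_rot: [177.7, 1.4, -45.1]
wrist_force: [-2.4, 2.1, 8.6]
width: 0.0317
```

Request:
arm_command:
  plan: [0,0,0.15,0]

```text
clock: 22.52
position: [0.5002, -0.3834, 0.0095]
tool_rot: [177.7, 1.4, -45.1]
wrist_force: [-2.6, 2.2, 10.1]
width: 0.0316
```

Request:
arm_command:
  plan: [0,0,0,0,0,0,0,0,0,0,0,0]
  fingers: 0.6

```text
clock: 22.9
position: [0.5013, -0.384, 0.0106]
tool_rot: [177.7, 1.3, -45.1]
wrist_force: [-0.1, 0.0, -0.1]
width: 0.0556
```

Request:
arm_command:
  plan: [0,0,-1,0,0,0,-2,0,0,0,-2,0,0,0,-2,0,0,0,-2,0,0,0,-2,0,0,0,-2,0,0,0,-2,0,0,0,-2,0,0,0,0,0]

```text
clock: 24.15
position: [0.5116, -0.3826, 0.1994]
tool_rot: [177.9, 0.6, -45.0]
wrist_force: [-0.5, -0.2, 0.5]
width: 0.0562
```

```bash
python3 -c "
from h import *
plan([0.65,0.092,0.24],16.4,30)
grab('wrist','w12')"
```

```text
t 24.15 at [ 0.5116 -0.3826  0.1994] [177.91   0.57 -45.01] w 0.0562 dyaw 61.4 dist [0.1384 0.4746 0.0406]
[[-0.79, -1.44, -0.18, -0.036], [-0.74, -1.47, -0.18, -0.036], [-0.69, -1.49, -0.18, -0.036], [-0.64, -1.52, -0.18, -0.036], [-0.58, -1.54, -0.18, -0.036], [-0.53, -1.56, -0.18, -0.036], [-0.47, -1.58, -0.18, -0.036], [-0.41, -1.59, -0.18, -0.036], [-0.36, -1.6, -0.18, -0.036], [-0.3, -1.62, -0.18, -0.036], [-0.24, -1.63, -0.18, -0.036], [-0.18, -1.63, -0.18, -0.036], [-0.12, -1.64, -0.18, -0.036], [-0.07, -1.64, -0.18, -0.036], [-0.01, -1.64, -0.18, -0.036], [0.05, -1.64, -0.18, -0.036], [0.11, -1.64, -0.18, -0.036], [0.17, -1.63, -0.18, -0.036], [0.23, -1.63, -0.18, -0.036], [0.29, -1.62, -0.18, -0.036], [0.34, -1.61, -0.18, -0.036], [0.4, -1.59, -0.18, -0.036], [0.46, -1.58, -0.18, -0.036], [0.51, -1.56, -0.18, -0.036], [0.57, -1.54, -0.18, -0.036], [0.62, -1.52, -0.18, -0.036], [0.68, -1.5, -0.18, -0.036], [0.73, -1.47, -0.18, -0.036], [0.78, -1.45, -0.18, -0.036], [0.83, -1.42, -0.18, -0.036]]
```

View pics/w12.png

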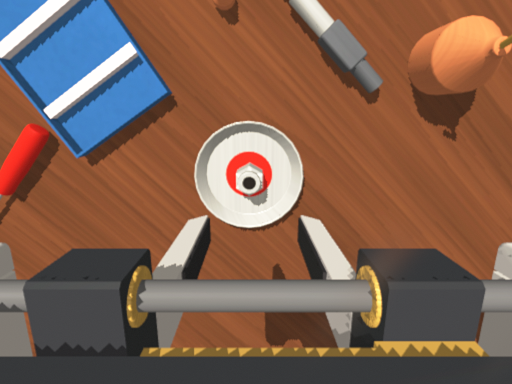

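Request:
arm_command:
  plan: [-1.1,-2.2,-0.3,-0.053,-1.0,-2.2,-0.3,-0.053,-0.9,-2.3,-0.3,-0.053,-0.8,-2.3,-0.3,-0.053,-0.6,-2.4,-0.3,-0.053,-0.5,-2.4,-0.3,-0.053,-0.4,-2.4,-0.3,-0.053,-0.2,-2.4,-0.3,-0.053,-0.1,-2.5,-0.3,-0.053,0,-2.5,-0.3,-0.053]
  fingers: 0.75

```text
clock: 25.45
position: [0.5871, -0.1282, 0.2213]
tool_rot: [178.7, 1.9, -12.4]
wrist_force: [-0.3, 0.1, 0.4]
width: 0.0709
```

```bash
python3 -c "
from h import *
plan([0.65,0.092,0.24],16.4,10)"
```

```text
t 25.45 at [ 0.5871 -0.1282  0.2213] [178.73   1.94 -12.41] w 0.0709 dyaw 28.8 dist [0.0629 0.2202 0.0187]
[[0.13, -2.28, -0.24, -0.05], [0.25, -2.27, -0.24, -0.05], [0.36, -2.26, -0.24, -0.05], [0.48, -2.23, -0.24, -0.05], [0.59, -2.21, -0.24, -0.05], [0.7, -2.18, -0.24, -0.05], [0.81, -2.14, -0.24, -0.05], [0.91, -2.09, -0.24, -0.05], [1.02, -2.05, -0.24, -0.05], [1.12, -1.99, -0.24, -0.05]]
```

Request:
arm_command:
  plan: [0.1,-2.3,-0.2,-0.05,0.2,-2.3,-0.2,-0.05,0.4,-2.3,-0.2,-0.05,0.5,-2.2,-0.2,-0.05,0.6,-2.2,-0.2,-0.05,0.7,-2.2,-0.2,-0.05,0.8,-2.1,-0.2,-0.05,0.9,-2.0,-0.2,-0.05,1.0,-1.5,-0.2,-0.05,1.0,-0.8,-0.2,-0.04]

```text
clock: 26.7
position: [0.6537, 0.0908, 0.2369]
tool_rot: [179.9, 2.3, 17.8]
wrist_force: [-0.1, -0.5, -0.1]
width: 0.0704
```

Request:
arm_command:
  plan: [0,0,0,0,0,0,0,0]

```text
clock: 26.95
position: [0.6542, 0.0907, 0.2366]
tool_rot: [179.9, 2.3, 17.8]
wrist_force: [-0.4, 0.3, -0.2]
width: 0.0703
```

```bash
python3 -c "
from h import *
grab('wrist','w13');plan([0.65,0.092,0.16],16.4,6)
a=load('w13')[0][90:240,170:340,::-1]; cv2.imwrite('pics/w13c.png',cv2.resize(a,None,fx=4,fy=4,interpolation=cv2.INTER_CUBIC))"
```

```text
t 27.0 at [0.6542 0.0907 0.2366] [179.87   2.32  17.78] w 0.0704 dyaw -1.4 dist [-0.0042  0.0013 -0.0766]
([-0.01, -0.05, 1.28, 0.004], 'x', 6)
```

View pics/w13c.png

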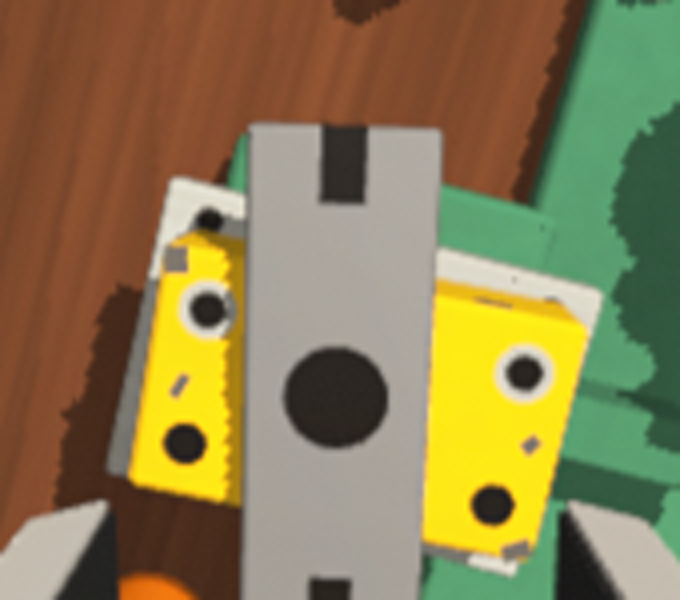

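```bash
python3 -c "
from h import *
C=lambda u,v:((u+.5)/4+169.5,(v+.5)/4+89.5)
q=lambda u,v,z:ray('w13',C(u,v),z)[:2]
print('bore',q(336,397,.134))
a,b=q(250,124,.134),q(440,129,.134); c,d=q(243,500,.134),q(422,545,.134)
ang=lambda v:np.degrees(np.arctan2(v[1],v[0]))
print(ang(b-a),np.linalg.norm(b-a),ang(a-c)-90,ang(b-d)-90)
h=[q(207,311,.12),q(184,442,.12),q(524,373,.12),q(492,504,.12)]
print('block center', np.mean(h,0)); print('block yaw',ang(h[2]-h[0]),ang(h[3]-h[1]),ang(h[0]-h[1])-90,ang(h[2]-h[3])-90)
print('slots',q(344,125,.134),q(329,590,.134))
"
```

```text
bore [0.65020635 0.09204873]
16.388120758806753 0.0440015416839136 15.72986488569748 16.497431002673153
block center [0.6554444  0.08712868]
block yaw 7.0259252886897885 6.650822250514632 6.472624339694491 6.5582445287929545
slots [0.63216931 0.1541633 ] [0.66398347 0.04339465]
```

Request:
arm_command:
  plan: [0,0,1.3,0.004,0,-0.1,1.3,0.004,0,0,1.3,0.004,0,-0.1,1.3,0.004,0,0,1.3,0.004,0,0,1.3,0.004,0,0,0,0]

```text
clock: 27.88
position: [0.649, 0.0887, 0.1515]
tool_rot: [179.8, 2.5, 16.1]
wrist_force: [-0.1, -0.1, 0.3]
width: 0.0708
```

```bash
python3 -c "
from h import *
plan([0.65,0.092,0.1235],16.2,4)"
```

```text
t 27.88 at [0.649  0.0887 0.1515] [179.75   2.53  16.15] w 0.0708 dyaw 0.1 dist [ 0.001   0.0033 -0.028 ]
([0.08, -0.07, 0.7, -0.0], 'x', 4)
```

Request:
arm_command:
  plan: [0.1,-0.1,0.7,0,0.1,-0.1,0.7,0,0.1,-0.1,0.7,0,0.1,0,0.6,0,0,0,0,0]

```text
clock: 28.5
position: [0.6518, 0.0931, 0.1234]
tool_rot: [179.8, 2.4, 16.2]
wrist_force: [-0.1, 0.5, -0.2]
width: 0.0705
```

```bash
python3 -c "
from h import *
plan([0.65,0.092,0.123],16.2,1)"
```

```text
t 28.5 at [0.6518 0.0931 0.1234] [179.75   2.42  16.16] w 0.0705 dyaw 0.0 dist [-0.0018 -0.0011 -0.0004]
[[-0.2, 0.05, 0.05, -0.001]]
```

Request:
arm_command:
  plan: [-0.2,0.1,0,0,0,0,0,0,0,0,0,0,0,0,0,0,0,0,0,0,0,0,0,0]
  fingers: 0
  squeeze: 45

```text
clock: 29.25
position: [0.65, 0.0913, 0.1239]
tool_rot: [179.7, 2.4, 16.1]
wrist_force: [0.2, -0.2, 0.2]
width: 0.0453
```

```bash
python3 - <<'E'
from h import *
grab('wrist','w14'); print(arm.state()['wrist_force'])
E
```

```text
[ 0.17210983  1.09160049 -0.50525559]
```

View pics/w14.png

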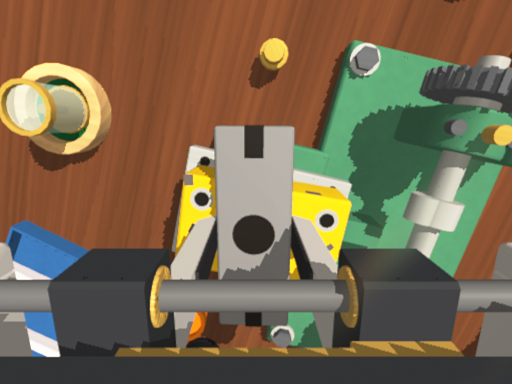

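Request:
arm_command:
  plan: [0,0,-0.5,0,0,0,-0.8,0,0,0,-1,0,0,0,-1.2,0,0,0,-1.2,0,0,0,-1.2,0,0,0,-1.2,0,0,0,-1,0,0,0,0,0]

```text
clock: 30.42
position: [0.6528, 0.0924, 0.2099]
tool_rot: [179.8, 2.5, 16.2]
wrist_force: [-0.2, 0.5, -5.6]
width: 0.0453
```

```bash
python3 - <<'E'
from h import *
grab('wrist','w15')
for f,lo,hi in (('side0',(270,180),(375,250)),('scene0',(180,150),(280,220))):
    im=load(f)[0]; hsv=cv2.cvtColor(im,cv2.COLOR_RGB2HSV); sub=hsv[lo[1]:hi[1],lo[0]:hi[0]]
    m=((sub[...,0]>95)&(sub[...,0]<125)&(sub[...,1]>100)).astype(np.uint8)
    c=max(cv2.findContours(m,0,1)[0],key=cv2.contourArea); h=cv2.convexHull(c)
    ap=cv2.approxPolyDP(h,4,True)[:,0]+lo
    print(f,ap.tolist())
    for p in ap: print(np.round(ray(f,p,.02),4))
im=load('side0')[0][170:260,260:380,::-1]; cv2.imwrite('pics/panc.png',cv2.resize(im,None,fx=6,fy=6,interpolation=cv2.INTER_CUBIC))
E
```

```text
side0 [[329, 183], [364, 213], [309, 249], [277, 215]]
[ 0.506  -0.2425  0.02  ]
[ 0.3683 -0.2066  0.02  ]
[ 0.4132 -0.0112  0.02  ]
[ 0.546  -0.0479  0.02  ]
scene0 [[191, 182], [221, 161], [271, 181], [271, 186], [247, 211]]
[ 0.5039 -0.2429  0.02  ]
[ 0.3745 -0.2057  0.02  ]
[ 0.412  -0.0252  0.02  ]
[ 0.4342 -0.0175  0.02  ]
[ 0.5593 -0.0433  0.02  ]
```

View pics/panc.png

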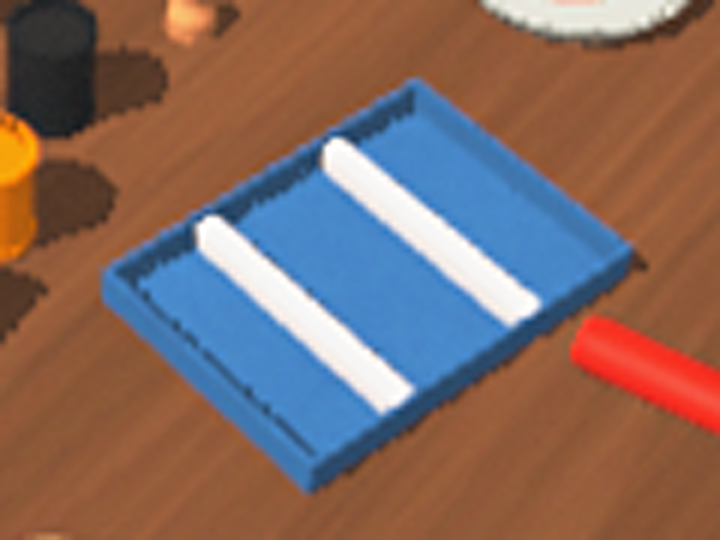

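View pics/w15.png

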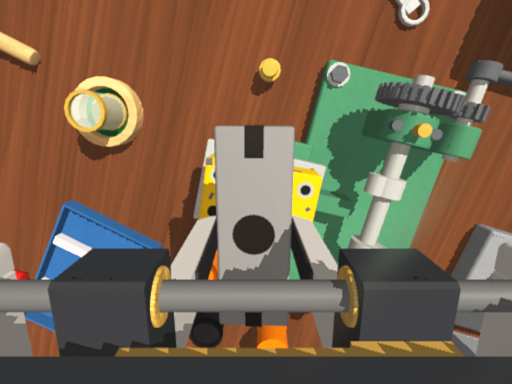

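```bash
python3 - <<'E'
from h import *
C=lambda u,v:((u+.5)/6+259.5,(v+.5)/6+169.5)
q=[ray('side0',C(*p),.02)[:2] for p in [(415,80),(632,246),(312,466),(105,275)]]
ang=lambda v:np.degrees(np.arctan2(v[1],v[0]))
for i in range(4): d=q[(i+1)%4]-q[i]; print(np.round(q[i],4),np.linalg.norm(d),ang(d))
print(np.mean(q,0))
b=[ray('side0',C(*p),.015)[:2] for p in [(335,150),(525,312),(208,228),(398,395)]]
print(b,ang(b[1]-b[0]),ang(b[3]-b[2]),np.mean(b,0), ang(b[2]-b[0]),ang(b[3]-b[1]))
E
```

```text
[ 0.5067 -0.2423] 0.13832971138759065 169.02093525684106
[ 0.3709 -0.2159] 0.20014421064023982 78.33444691749818
[ 0.4114 -0.0199] 0.13620147613708686 -11.414834134709205
[ 0.5449 -0.0469] 0.19909413687571115 -101.05555510041627
[ 0.45846673 -0.13126083]
[array([ 0.51198381, -0.18265926]), array([ 0.3890685 , -0.15486299]), array([ 0.528585  , -0.10363063]), array([ 0.40642438, -0.0787654 ])] 167.25737481505254 168.49487607576643 [ 0.45901542 -0.12997957] 78.13662833945132 77.15208952349325
```

```bash
python3 -c "
from h import *
plan([0.4585,-0.131,0.17],-11.5,18)"
```

```text
t 30.48 at [0.6524 0.0922 0.2093] [179.75   2.55  16.16] w 0.0454 dyaw -27.7 dist [-0.1939 -0.2232 -0.0393]
[[-1.37, 0.89, 0.28, 0.027], [-1.34, 0.93, 0.28, 0.027], [-1.32, 0.96, 0.28, 0.027], [-1.29, 1.0, 0.28, 0.027], [-1.27, 1.03, 0.28, 0.027], [-1.24, 1.07, 0.28, 0.027], [-1.21, 1.1, 0.28, 0.027], [-1.18, 1.13, 0.28, 0.027], [-1.15, 1.16, 0.28, 0.027], [-1.12, 1.19, 0.28, 0.027], [-1.08, 1.22, 0.28, 0.027], [-1.05, 1.25, 0.28, 0.027], [-1.02, 1.28, 0.28, 0.027], [-0.98, 1.3, 0.28, 0.027], [-0.95, 1.33, 0.28, 0.027], [-0.91, 1.35, 0.28, 0.027], [-0.87, 1.38, 0.28, 0.027], [-0.84, 1.4, 0.28, 0.027]]
```

Request:
arm_command:
  plan: [-0.8,0.6,0,0.027,-1.3,0.9,0,0.027,-1.3,1.0,0,0.027,-1.3,1.0,0,0.027,-1.3,1.0,0,0.027,-1.3,1.0,0,0.027,-1.3,1.1,0.2,0.027,-1.2,1.1,0.2,0.027,-1.2,1.1,0.2,0.027,-1.2,1.1,0.2,0.027]

```text
clock: 31.72
position: [0.5346, -0.0347, 0.206]
tool_rot: [178.8, 2.8, -0.6]
wrist_force: [0.2, -0.6, -5.3]
width: 0.0453
```

```bash
python3 -c "
from h import *
plan([0.4585,-0.131,0.15],-11.5,10)"
```

```text
t 31.73 at [ 0.5346 -0.0347  0.206 ] [178.8    2.8   -0.62] w 0.0453 dyaw -10.9 dist [-0.0761 -0.0963 -0.056 ]
[[-0.72, 0.96, 0.62, 0.019], [-0.7, 0.97, 0.62, 0.019], [-0.69, 0.98, 0.62, 0.019], [-0.67, 1.0, 0.62, 0.019], [-0.65, 1.01, 0.62, 0.019], [-0.63, 1.02, 0.62, 0.019], [-0.61, 1.03, 0.62, 0.019], [-0.59, 1.05, 0.62, 0.019], [-0.57, 1.06, 0.62, 0.019], [-0.55, 1.07, 0.62, 0.019]]
```

Request:
arm_command:
  plan: [-0.7,1.0,0.6,0.019,-0.7,1.0,0.6,0.019,-0.7,1.0,0.6,0.019,-0.7,1.0,0.6,0.019,-0.7,1.0,0.6,0.019,-0.6,1.0,0.6,0.019,-0.6,1.0,0.6,0.019,-0.6,1.0,0.6,0.019,-0.5,0.8,0.6,0.019,0,0,0,0]

```text
clock: 32.98
position: [0.4613, -0.1248, 0.1532]
tool_rot: [178.3, 2.5, -11.2]
wrist_force: [0.3, -0.7, -5.0]
width: 0.0456
```

```bash
python3 -c "
from h import *
grab('wrist','w16');grab('side','s16')
plan([0.4585,-0.131,0.06],-11.5,10)"
```

```text
t 33.08 at [ 0.4627 -0.1239  0.1538] [178.37   2.42 -11.12] w 0.0457 dyaw -0.4 dist [-0.0042 -0.0071 -0.0938]
([0.01, 0.05, 0.94, 0.001], 'x', 10)
```

View pics/w16.png

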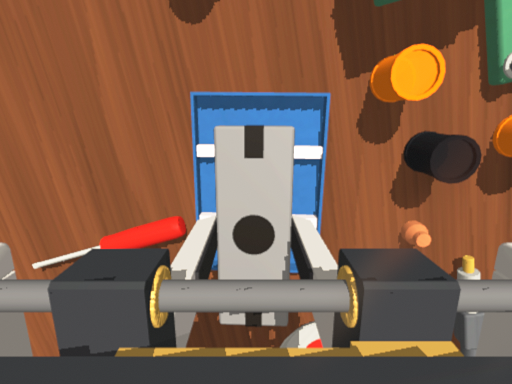

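View pics/s16.png

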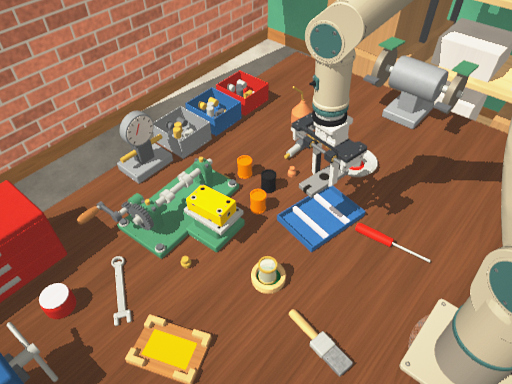

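```bash
python3 -c "
from h import *
a=ray('w16',(191.5,93),.02)[:2];b=ray('w16',(329,93),.02)[:2]; d=b-a; print(np.linalg.norm(d)); y=np.degrees(np.arctan2(d[1],d[0])); print('yaw',y)
n=np.array([-d[1],d[0]])/np.linalg.norm(d); print((a+b)/2-0.1*n)
l=ray('w16',(196,151),.015)[:2]; r=ray('w16',(322,153),.015)[:2]; e=r-l; print(np.linalg.norm(e),np.degrees(np.arctan2(e[1],e[0])),(l+r)/2-.04*n)
"
```

```text
0.136917764530692
yaw -11.304869685533825
[ 0.46000527 -0.13384817]
0.13430289979936205 -11.740383161921406 [ 0.45928019 -0.13310382]
```

Request:
arm_command:
  plan: [0,0.1,1.0,0,0,0.1,1.0,0,0,0.1,1.0,0,0,0.1,1.0,0,0,0.1,1.0,0,0,0.1,1.0,0,0,0.1,1.0,0,0,0,1.0,0,0,0,0.6,0,0,0,0,0]

```text
clock: 34.33
position: [0.4586, -0.1317, 0.0617]
tool_rot: [178.4, 2.4, -11.0]
wrist_force: [-0.4, 1.0, -5.1]
width: 0.0455
```

```bash
python3 -c "
from h import *
grab('wrist','w17')
plan([0.4595,-0.131,0.03],-11.5,5)"
```

```text
t 34.38 at [ 0.4588 -0.1317  0.0619] [178.44   2.34 -10.99] w 0.0454 dyaw -0.5 dist [ 0.0007  0.0007 -0.0319]
([0.04, -0.03, 0.64, 0.002], 'x', 5)
```

View pics/w17.png

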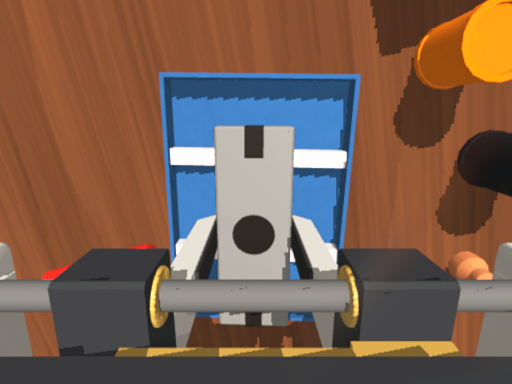

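Request:
arm_command:
  plan: [0,0,0.8,0.004,0,0,0.8,0.004,0,0,0.8,0,0,0,0.6,0,0,0,0.3,0,0,0,0,0]

```text
clock: 35.12
position: [0.458, -0.1324, 0.027]
tool_rot: [178.4, 2.2, -11.5]
wrist_force: [0.5, 0.5, -5.0]
width: 0.0454
```

Request:
arm_command:
  plan: [0,0,0.2,0,0,0,0.2,0]

```text
clock: 35.38
position: [0.4583, -0.1326, 0.0232]
tool_rot: [178.4, 2.2, -11.5]
wrist_force: [-0.5, 0.2, -5.2]
width: 0.0455
```

Request:
arm_command:
  plan: [0,0,0.2,0]

```text
clock: 35.5
position: [0.4583, -0.1327, 0.0212]
tool_rot: [178.4, 2.2, -11.5]
wrist_force: [0.1, 0.4, -4.6]
width: 0.0455
```

Request:
arm_command:
  plan: [0,0,0.15,0]

```text
clock: 35.62
position: [0.4583, -0.1327, 0.0196]
tool_rot: [178.4, 2.2, -11.5]
wrist_force: [-0.2, -0.4, -3.7]
width: 0.0456
```

Request:
arm_command:
  plan: [0,0,0.15,0]

```text
clock: 35.75
position: [0.4582, -0.1329, 0.0188]
tool_rot: [178.4, 2.1, -11.5]
wrist_force: [-2.8, 0.1, 18.5]
width: 0.0455
```

Request:
arm_command:
  plan: [0,0,-0.05,0]

```text
clock: 35.88
position: [0.4582, -0.1328, 0.0196]
tool_rot: [178.4, 2.1, -11.5]
wrist_force: [-0.8, -0.2, -3.4]
width: 0.0454
```

Request:
arm_command:
  plan: [0,0,0,0,0,0,0,0,0,0,0,0]
  fingers: 0.75

```text
clock: 36.25
position: [0.4596, -0.133, 0.0202]
tool_rot: [178.4, 2.0, -11.5]
wrist_force: [-0.1, 0.4, 0.2]
width: 0.0695
```

Request:
arm_command:
  plan: [0,0,-0.6,0,0,0,-1,0,0,0,-2,0,0,0,-2,0,0,0,-2,0,0,0,-2,0,0,0,-2,0,0,0,-2,0,0,0,-2,0,0,0,0,0]

```text
clock: 37.5
position: [0.4662, -0.1296, 0.187]
tool_rot: [178.4, 1.7, -11.5]
wrist_force: [0.2, 0.9, 0.8]
width: 0.0703
```

```bash
python3 -c "
from h import *
grab('wrist','w18');grab('side','s18')
plan([0.64,0.02,0.25],0,10)
a=load('s18')[0][100:300,150:390,::-1]; cv2.imwrite('pics/s18c.png',cv2.resize(a,None,fx=3,fy=3,interpolation=cv2.INTER_CUBIC))"
```

```text
t 37.6 at [ 0.4649 -0.1295  0.1854] [178.36   1.91 -11.46] w 0.0706 dyaw 11.5 dist [0.1751 0.1495 0.0646]
[[1.4, -1.79, -0.74, -0.02], [1.43, -1.76, -0.74, -0.02], [1.47, -1.74, -0.74, -0.02], [1.5, -1.71, -0.74, -0.02], [1.54, -1.68, -0.74, -0.02], [1.57, -1.64, -0.74, -0.02], [1.6, -1.61, -0.74, -0.02], [1.63, -1.58, -0.74, -0.02], [1.66, -1.55, -0.74, -0.02], [1.69, -1.51, -0.74, -0.02]]
```

View pics/w18.png

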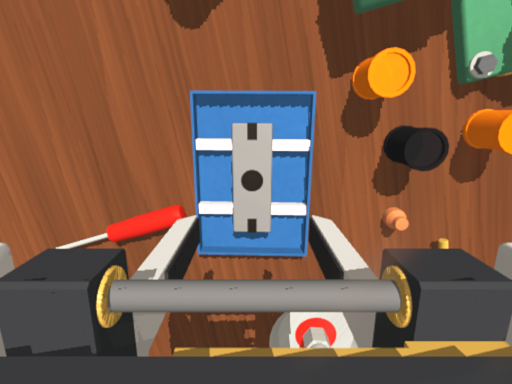

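View pics/s18c.png

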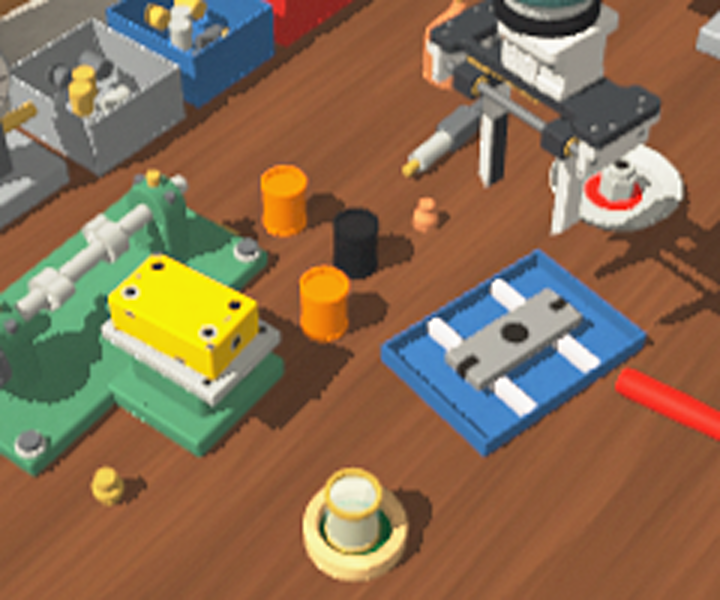

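```bash
python3 - <<'E'
from h import *
print(np.round(arm.state()['joint_pos'],1))
im=load('s18')[0]; a=im[305:384,115:225,::-1]; cv2.imwrite('pics/crc.png',cv2.resize(a,None,fx=7,fy=7,interpolation=cv2.INTER_CUBIC))
a=im[170:250,170:250,::-1]; cv2.imwrite('pics/blc.png',cv2.resize(a,None,fx=7,fy=7,interpolation=cv2.INTER_CUBIC))
E
```

```text
[ 26.3  26.2 -21.6 112.2  15.   46.3 -15.6]
```

View pics/crc.png

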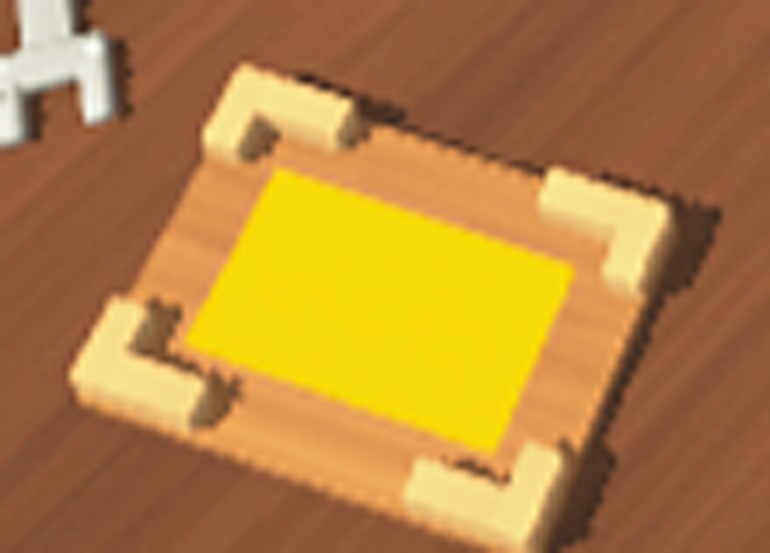

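View pics/blc.png

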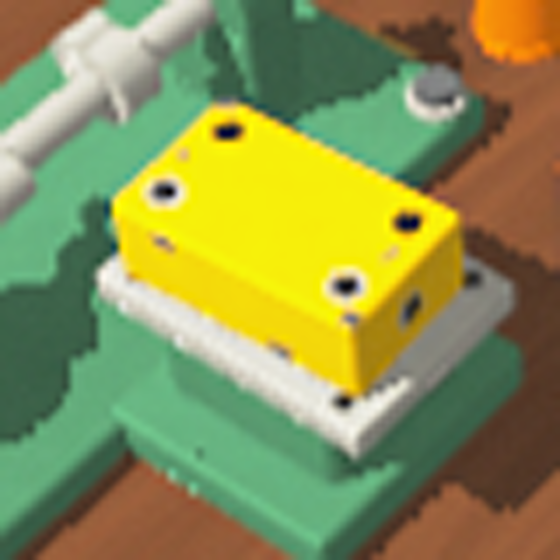

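```bash
python3 - <<'E'
from h import *
ang=lambda v:np.degrees(np.arctan2(v[1],v[0]))
C=lambda u,v:((u+.5)/7+114.5,(v+.5)/7+304.5)
def quad(f,pts,z):
    q=[ray(f,p,z)[:2] for p in pts]
    for i in range(4): d=q[(i+1)%4]-q[i]; print(np.round(q[i],4),round(np.linalg.norm(d),4),round(ang(d),1))
    print('center',np.mean(q,0))
quad('s18',[C(*p) for p in [(278,170),(573,267),(495,450),(187,345)]],.008)
quad('s18',[C(*p) for p in [(243,66),(672,213),(535,547),(73,370)]],.02)
C=lambda u,v:((u+.5)/7+169.5,(v+.5)/7+169.5)
quad('s18',[C(*p) for p in [(228,103),(460,215),(355,328),(116,202)]],.12)
quad('s18',[C(*p) for p in [(228,131),(408,222),(346,287),(165,190)]],.12)
E
```

```text
[0.5542 0.3809] 0.1023 -157.8
[0.4595 0.3422] 0.0587 112.8
[0.4367 0.3963] 0.1028 22.4
[0.5318 0.4356] 0.0591 -67.7
center [0.49554167 0.38874622]
[0.5841 0.3673] 0.1505 -158.9
[0.4437 0.3131] 0.1047 112.7
[0.4033 0.4097] 0.1527 20.8
[0.546 0.464] 0.1038 -68.5
center [0.49428549 0.38852712]
[0.7086 0.0637] 0.1046 -172.5
[0.6049 0.0501] 0.0628 97.2
[0.597  0.1124] 0.1074 6.6
[0.7037 0.1248] 0.0612 -85.4
center [0.65353523 0.08773526]
[0.6983 0.0739] 0.082 -173.4
[0.6168 0.0645] 0.0366 96.9
[0.6124 0.1008] 0.0825 5.9
[0.6945 0.1094] 0.0356 -83.9
center [0.65546672 0.08714873]
```

```bash
python3 -c "
from h import *
plan([0.655,0.087,0.22],-83.4,18)"
```

```text
t 37.6 at [ 0.4649 -0.1295  0.1854] [178.36   1.91 -11.46] w 0.0706 dyaw -71.9 dist [0.1901 0.2165 0.0346]
[[0.79, -1.38, -0.26, 0.07], [0.69, -1.43, -0.26, 0.07], [0.59, -1.48, -0.26, 0.07], [0.48, -1.52, -0.26, 0.07], [0.38, -1.55, -0.26, 0.07], [0.27, -1.57, -0.26, 0.07], [0.16, -1.58, -0.26, 0.07], [0.05, -1.59, -0.26, 0.07], [-0.06, -1.59, -0.26, 0.07], [-0.17, -1.58, -0.26, 0.07], [-0.28, -1.57, -0.26, 0.07], [-0.39, -1.54, -0.26, 0.07], [-0.5, -1.51, -0.26, 0.07], [-0.6, -1.47, -0.26, 0.07], [-0.7, -1.43, -0.26, 0.07], [-0.8, -1.38, -0.26, 0.07], [-0.9, -1.32, -0.26, 0.07], [-0.98, -1.25, -0.26, 0.07]]
```

Request:
arm_command:
  plan: [0.8,-1.4,-0.4,0.07,0.7,-1.4,-0.4,0.07,0.6,-1.5,-0.4,0.07,0.5,-1.5,-0.4,0.07,0.4,-1.5,-0.3,0.07,0.3,-1.6,-0.3,0.07,0.2,-1.6,-0.3,0.07,0.1,-1.6,-0.3,0.07,-0.1,-1.6,-0.3,0.07,-0.2,-1.6,-0.3,0.07]
  fingers: 0.92

```text
clock: 38.85
position: [0.5673, -0.0089, 0.2004]
tool_rot: [176.4, 1.2, -53.0]
wrist_force: [-0.5, -0.6, 0.3]
width: 0.0863
```

```bash
python3 -c "
from h import *
print(np.round(arm.state()['joint_pos'],1))
plan([0.655,0.087,0.22],-83.4,10)"
```

```text
[  4.1  31.7 -10.6  96.9   7.8  55.8 -62.7]
t 38.85 at [ 0.5673 -0.0089  0.2004] [176.37   1.2  -53.04] w 0.0863 dyaw -30.4 dist [0.0877 0.0959 0.0196]
[[-0.24, -1.26, -0.27, 0.053], [-0.31, -1.25, -0.27, 0.053], [-0.38, -1.23, -0.27, 0.053], [-0.44, -1.21, -0.27, 0.053], [-0.5, -1.18, -0.27, 0.053], [-0.57, -1.15, -0.27, 0.053], [-0.63, -1.12, -0.27, 0.053], [-0.68, -1.09, -0.27, 0.053], [-0.74, -1.05, -0.27, 0.053], [-0.8, -1.01, -0.27, 0.053]]
```

Request:
arm_command:
  plan: [-0.2,-1.3,-0.8,0.053,-0.3,-1.3,-0.8,0.053,-0.4,-1.2,-0.8,0.053,-0.4,-1.2,-0.8,0.053,-0.5,-1.2,-0.8,0.053,-0.6,-1.2,-0.8,0.053,-0.6,-1.1,-0.8,0.053,-0.7,-1.1,-0.5,0.053,-0.7,-1.0,-0.2,0.053,0,0,0,0]

```text
clock: 40.1
position: [0.6452, 0.0804, 0.2415]
tool_rot: [174.7, -0.7, -81.1]
wrist_force: [-0.5, -0.0, -0.4]
width: 0.0865
```

```bash
python3 -c "
from h import *
grab('wrist','w19')
plan([0.655,0.087,0.14],-83.4,10)"
```

```text
t 40.15 at [0.6448 0.0797 0.2415] [174.64  -0.75 -81.07] w 0.0865 dyaw -2.3 dist [ 0.0102  0.0073 -0.1015]
([-0.07, -0.21, 1.0, 0.004], 'x', 10)
```

View pics/w19.png

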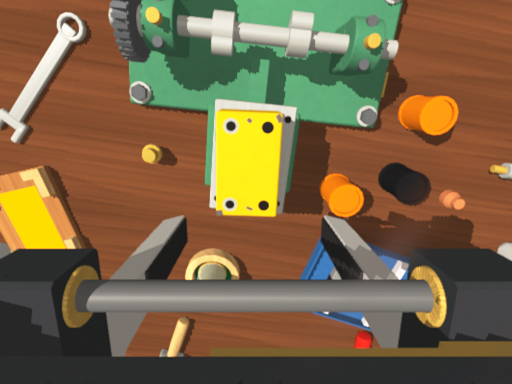

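Request:
arm_command:
  plan: [0,1.5,0,0,0,1.5,0,0,0,1.5,0,0,0,1.5,0,0,0,0,0,0]

```text
clock: 40.78
position: [0.5803, 0.0657, 0.2439]
tool_rot: [174.2, -0.9, -81.0]
wrist_force: [-0.2, -0.6, -0.0]
width: 0.0866
```

Request:
arm_command:
  plan: [0,-6,0,0,0,0,0,0,0,0,0,0]

```text
clock: 41.15
position: [0.6382, 0.0733, 0.2346]
tool_rot: [173.8, -0.9, -81.0]
wrist_force: [0.2, 0.1, -0.8]
width: 0.0863
```

```bash
python3 -c "
from h import *
plan([0.657,0.087,0.15],-83.4,3)"
```

```text
t 41.15 at [0.6382 0.0733 0.2346] [173.78  -0.93 -80.98] w 0.0863 dyaw -2.4 dist [ 0.0188  0.0137 -0.0846]
([-0.4, -0.99, 2.72, 0.014], 'x', 3)
```

Request:
arm_command:
  plan: [-0.4,-1.0,2.7,0.014,-0.4,-1.0,2.7,0.014,-0.4,-1.0,2.4,0.014,0,0,0,0,0,0,0,0]

```text
clock: 41.78
position: [0.6583, 0.086, 0.1542]
tool_rot: [174.0, -1.2, -83.5]
wrist_force: [1.0, -0.9, -0.3]
width: 0.0867
```

```bash
python3 -c "
from h import *
grab('wrist','w20')
plan([0.654,0.087,0.09],-83.4,5)"
```

```text
t 41.83 at [0.6581 0.0861 0.1542] [174.03  -1.22 -83.47] w 0.0864 dyaw 0.1 dist [-0.0041  0.0009 -0.0642]
([-0.05, -0.05, 1.28, -0.0], 'x', 5)
```

View pics/w20.png

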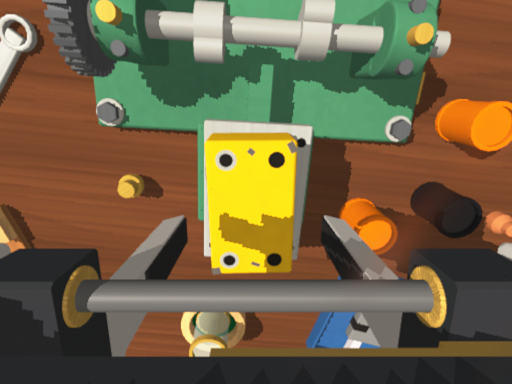

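```bash
python3 -c "
from h import *
q=[ray('w20',p,.12)[:2] for p in [(225,160),(277,160),(229,260.5),(273.5,259.5)]]
print(np.round(q,4),np.mean(q,0)); ang=lambda v:np.degrees(np.arctan2(v[1],v[0])); print(ang(q[0]-q[2]),ang(q[1]-q[3]),ang(q[0]-q[1])-90)"
```

```text
[[0.6942 0.1098]
 [0.6982 0.0732]
 [0.6125 0.0999]
 [0.617  0.0645]] [0.65548467 0.08683387]
6.93764552843523 6.125581673041986 6.285886148939355
```

Request:
arm_command:
  plan: [-0.1,-0.1,1.3,0,0,0,1.3,0,0,0,1.3,0,0,0,1.3,0,0,0,1.0,0,0,0,0,0]

```text
clock: 42.58
position: [0.6524, 0.0845, 0.089]
tool_rot: [174.1, -1.2, -83.5]
wrist_force: [0.1, 0.1, 0.6]
width: 0.0864
```

```bash
python3 -c "
from h import *
grab('side','s21')
plan([0.654,0.087,0.088],-83.4,2)
a=load('s21')[0][110:270,110:290,::-1]; cv2.imwrite('pics/s21c.png',cv2.resize(a,None,fx=4,fy=3.7,interpolation=cv2.INTER_CUBIC))"
```

```text
t 42.62 at [0.6528 0.0847 0.0895] [174.13  -1.23 -83.49] w 0.0864 dyaw 0.1 dist [ 0.0012  0.0023 -0.0015]
[[-0.11, -0.08, 0.07, -0.001], [-0.11, -0.08, 0.07, -0.001]]
```

View pics/s21c.png

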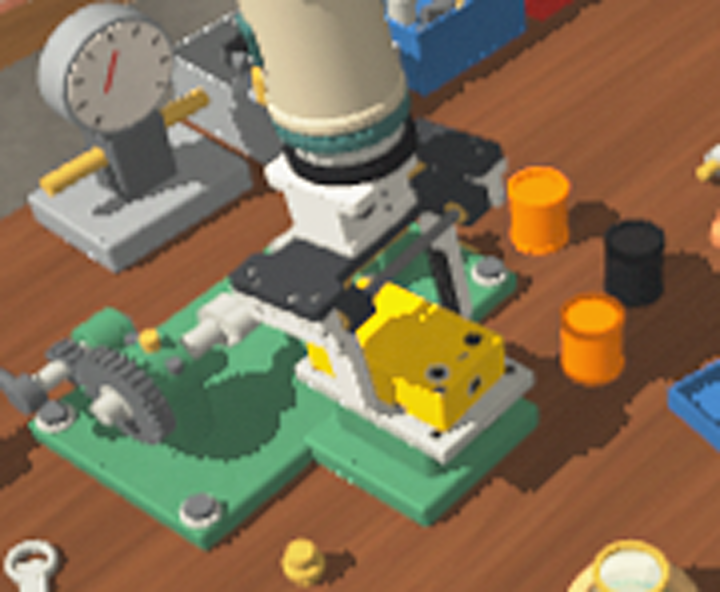

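Request:
arm_command:
  plan: [-0.2,-0.1,0,0,0,0,0,0,0,0,0,0,0,0,0,0,0,0,0,0,0,0,0,0]
  fingers: 0
  squeeze: 45

```text
clock: 43.38
position: [0.6546, 0.087, 0.0905]
tool_rot: [174.3, -1.2, -83.5]
wrist_force: [-0.5, -0.3, -1.1]
width: 0.0658
```

Request:
arm_command:
  plan: [0,0,-0.5,0,0,0,-1,0,0,0,-1.5,0,0,0,-1.5,0,0,0,-1.5,0,0,0,-1.5,0,0,0,-1.5,0,0,0,0,0]

```text
clock: 44.38
position: [0.664, 0.0904, 0.1868]
tool_rot: [174.3, -1.2, -83.5]
wrist_force: [0.2, 0.0, -5.8]
width: 0.066
```

```bash
python3 -c "
from h import *
grab('side','s22');grab('wrist','w22')
print(np.round(arm.state()['joint_pos'],1))
plan([0.495,0.389,0.17],-68,16)
a=load('s22')[0][70:270,110:330,::-1]; cv2.imwrite('pics/s22c.png',cv2.resize(a,None,fx=3,fy=3,interpolation=cv2.INTER_CUBIC))"
```

```text
[ -9.4  42.3  -2.3  77.7   2.5  66.  -95.8]
t 44.48 at [0.6627 0.0902 0.185 ] [174.11  -1.21 -83.48] w 0.0663 dyaw 15.5 dist [-0.1677  0.2988 -0.015 ]
[[-1.98, 0.82, 0.14, -0.017], [-1.99, 0.79, 0.14, -0.017], [-2.0, 0.75, 0.14, -0.017], [-2.02, 0.72, 0.14, -0.017], [-2.03, 0.68, 0.14, -0.017], [-2.04, 0.65, 0.14, -0.017], [-2.05, 0.62, 0.14, -0.017], [-2.06, 0.58, 0.14, -0.017], [-2.07, 0.55, 0.14, -0.017], [-2.08, 0.51, 0.14, -0.017], [-2.09, 0.48, 0.14, -0.017], [-2.09, 0.44, 0.14, -0.017], [-2.1, 0.41, 0.14, -0.017], [-2.11, 0.37, 0.14, -0.017], [-2.11, 0.33, 0.14, -0.017], [-2.12, 0.3, 0.14, -0.017]]
```

View pics/s22c.png

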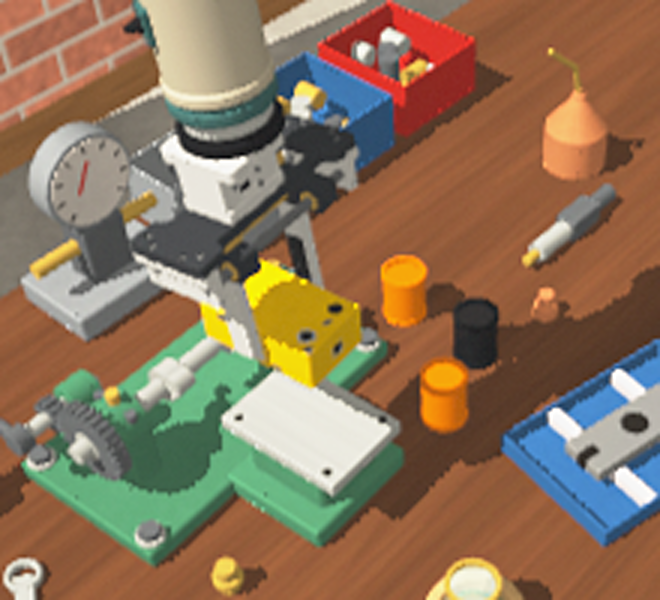

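View pics/w22.png

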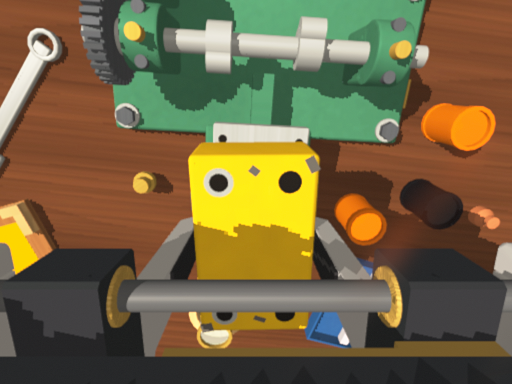

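Request:
arm_command:
  plan: [-1.2,0.4,0,-0.017,-2.0,0.8,0,-0.017,-2.0,0.8,0,-0.017,-2.0,0.7,0,-0.017,-2.0,0.7,0,-0.017,-2.0,0.7,0,-0.017,-2.0,0.6,0,-0.017,-2.0,0.6,0,-0.017,-2.1,0.6,0,-0.017,-2.1,0.5,0,-0.017]

```text
clock: 45.72
position: [0.5525, 0.2812, 0.188]
tool_rot: [173.8, -0.0, -73.0]
wrist_force: [-0.4, 0.3, -4.3]
width: 0.0658
```

```bash
python3 -c "
from h import *
plan([0.495,0.389,0.15],-68,8)"
```

```text
t 45.73 at [0.5525 0.2812 0.188 ] [ 1.7376e+02 -4.0000e-02 -7.3030e+01] w 0.0658 dyaw 5.0 dist [-0.0575  0.1078 -0.038 ]
[[-1.5, 0.24, 0.5, -0.011], [-1.5, 0.22, 0.5, -0.011], [-1.5, 0.21, 0.5, -0.011], [-1.51, 0.19, 0.5, -0.011], [-1.51, 0.18, 0.5, -0.011], [-1.51, 0.16, 0.5, -0.011], [-1.51, 0.14, 0.5, -0.011], [-1.51, 0.13, 0.5, -0.011]]
```

Request:
arm_command:
  plan: [-1.5,0.2,0.4,-0.011,-1.5,0.2,0.4,-0.011,-1.5,0.2,0.5,-0.011,-1.5,0.2,0.5,-0.011,-1.5,0.2,0.5,-0.011,-1.5,0.2,0.5,-0.011,-1.5,0.1,0.5,-0.011,-1.1,0.1,0.5,-0.011,0,0,0,0,0,0,0,0]

```text
clock: 46.98
position: [0.4927, 0.3929, 0.1488]
tool_rot: [173.7, 0.5, -67.6]
wrist_force: [0.1, 0.0, -4.6]
width: 0.0656
```

```bash
python3 -c "
from h import *
grab('side','s23');grab('wrist','w23')
plan([0.495,0.389,0.07],-68,8)
a=load('s23')[0][220:384,60:280,::-1]; cv2.imwrite('pics/s23c.png',cv2.resize(a,None,fx=3.5,fy=3.5,interpolation=cv2.INTER_CUBIC))"
```

```text
t 47.08 at [0.4927 0.3929 0.1489] [173.74   0.53 -67.58] w 0.0658 dyaw -0.4 dist [ 0.0023 -0.0039 -0.0789]
([0.06, -0.12, 0.98, 0.001], 'x', 8)
```

View pics/s23c.png

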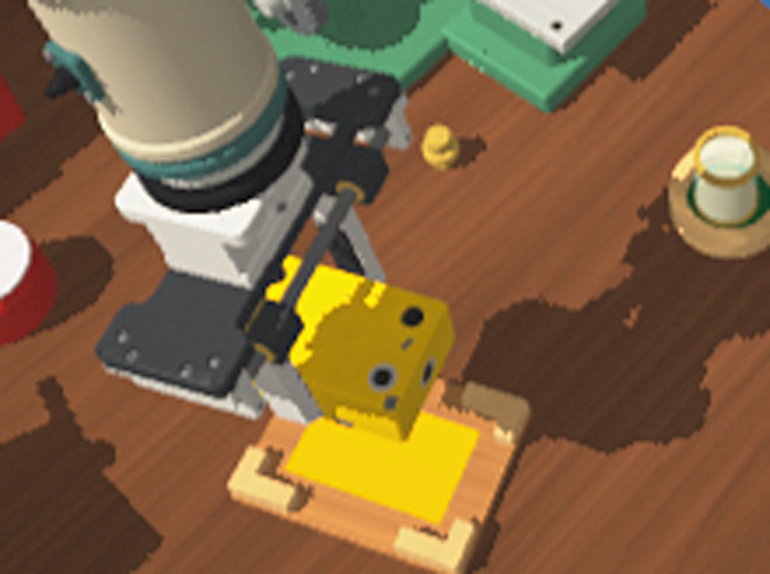

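View pics/w23.png

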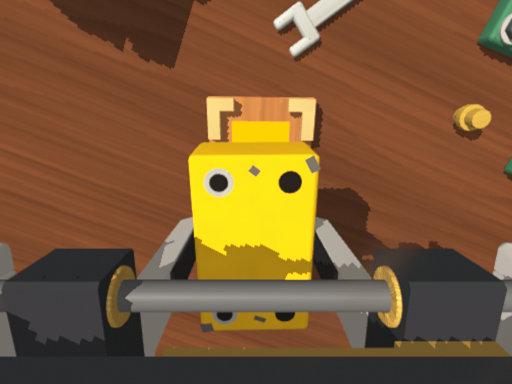

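```bash
python3 -c "
from h import *
a=ray('w23',(207.5,97.5),.02)[:2];b=ray('w23',(316,98.5),.02)[:2]; d=a-b; L=np.linalg.norm(d); print(L,np.degrees(np.arctan2(d[1],d[0]))-90)
n=np.array([d[1],-d[0]])/L; print((a+b)/2-0.076*n)
q=[ray('w23',p,.1489-.0105+.04)[:2] for p in [(217,182),(290,182)]]; d=q[0]-q[1]; print('block holes',np.round(q,4),np.linalg.norm(d),np.degrees(np.arctan2(d[1],d[0]))-90, 'center',np.mean(q,0)-.041*np.array([np.cos(.384),np.sin(.384)]))
"
```

```text
0.10471304448630697 21.998107348787073
[0.49522053 0.38729103]
block holes [[0.525  0.4256]
 [0.539  0.392 ]] 0.03647684691225575 22.645053099724393 center [0.49400802 0.39342875]
```

Request:
arm_command:
  plan: [0.1,-0.1,1,0,0.1,-0.1,1,0,0.1,-0.1,1,0,0.1,-0.1,1,0,0,-0.1,1,0,0,-0.1,1,0,0,-0.1,1,0,0,-0.1,0.8,0,0,0,0,0]

```text
clock: 48.2
position: [0.4942, 0.3877, 0.0641]
tool_rot: [173.7, 0.5, -67.7]
wrist_force: [0.6, 0.6, -4.1]
width: 0.0656
```

```bash
python3 -c "
from h import *
grab('side','s24');grab('wrist','w24')
plan([0.495,0.389,0.03],-68,5)
a=load('s24')[0][240:384,80:250,::-1]; cv2.imwrite('pics/s24c.png',cv2.resize(a,None,fx=4,fy=4,interpolation=cv2.INTER_CUBIC))"
```

```text
t 48.3 at [0.4947 0.3881 0.0649] [173.77   0.49 -67.72] w 0.0659 dyaw -0.3 dist [ 0.0003  0.0009 -0.0349]
([-0.01, -0.09, 0.69, 0.001], 'x', 5)
```

View pics/s24c.png

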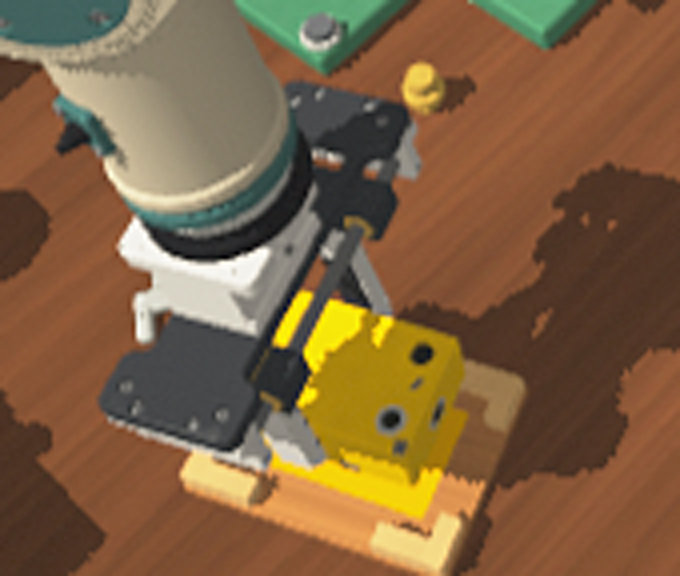

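View pics/w24.png

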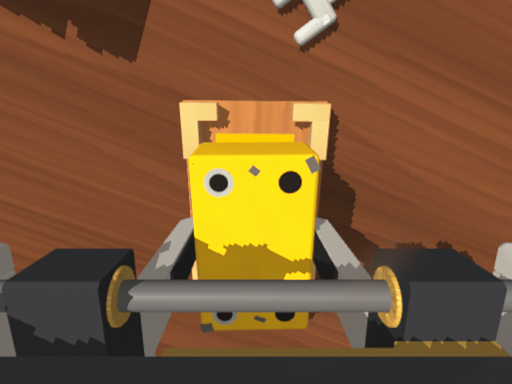

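Request:
arm_command:
  plan: [0,-0.1,0.7,0,0,-0.1,0.7,0,0,-0.1,0.7,0,0,-0.1,0.7,0,0,-0.1,0.6,0,0,0,0.2,0,0,0,0,0]

```text
clock: 49.18
position: [0.4961, 0.3892, 0.0265]
tool_rot: [173.8, 0.5, -67.7]
wrist_force: [-0.2, -0.3, -4.3]
width: 0.066
```

```bash
python3 -c "
from h import *
grab('wrist','w25')
plan([0.4945,0.3885,0.02],-68,2)"
```

```text
t 49.23 at [0.4962 0.3893 0.0267] [173.85   0.51 -67.71] w 0.0659 dyaw -0.3 dist [-0.0017 -0.0008 -0.0067]
[[0.01, 0.06, 0.34, 0.002], [0.01, 0.06, 0.34, 0.002]]
```

View pics/w25.png

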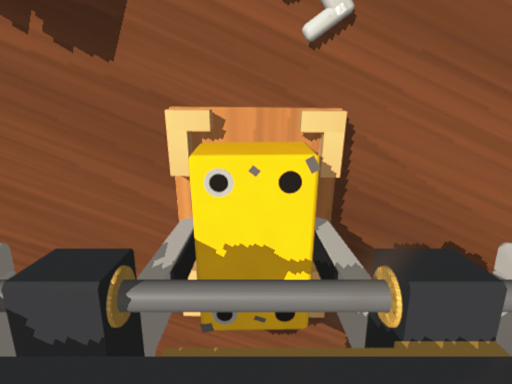

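Request:
arm_command:
  plan: [0,0,0.3,0,0,0,0.2,0]

```text
clock: 49.48
position: [0.4961, 0.3894, 0.022]
tool_rot: [173.9, 0.5, -67.7]
wrist_force: [-0.1, -0.5, -4.8]
width: 0.0661
```

Request:
arm_command:
  plan: [0,0,0.2,0]

```text
clock: 49.6
position: [0.4959, 0.3894, 0.02]
tool_rot: [173.9, 0.5, -67.7]
wrist_force: [-0.2, -0.7, -4.6]
width: 0.0658
```

Request:
arm_command:
  plan: [0,0,0.15,0]

```text
clock: 49.72
position: [0.4957, 0.3894, 0.0192]
tool_rot: [173.9, 0.5, -67.7]
wrist_force: [-1.5, -1.4, 8.0]
width: 0.0661
```

Contact as expected; release and back away.

Request:
arm_command:
  plan: [0,0,0.05,0]

```text
clock: 49.85
position: [0.4957, 0.3893, 0.0193]
tool_rot: [173.9, 0.5, -67.7]
wrist_force: [0.2, -1.0, 0.5]
width: 0.0661
```

Request:
arm_command:
  plan: [0,0,0,0,0,0,0,0,0,0,0,0]
  fingers: 0.9

```text
clock: 50.22
position: [0.4969, 0.3905, 0.0201]
tool_rot: [174.1, 0.6, -67.7]
wrist_force: [-0.1, -0.2, 0.3]
width: 0.0843
```

Request:
arm_command:
  plan: [0,0,-0.6,0,0,0,-1,0,0,0,-1.5,0,0,0,-2,0,0,0,-2,0,0,0,-2,0,0,0,-3,0,0,0,-3,0,0,0,-3,0,0,0,0,0]

```text
clock: 51.48
position: [0.5173, 0.3971, 0.2156]
tool_rot: [174.6, 0.7, -67.7]
wrist_force: [-0.2, 1.5, -0.1]
width: 0.0846
```

```bash
python3 -c "
from h import *
grab('side','s26');grab('wrist','w26');grab('scene','c26')
a=load('s26')[0][100:384,80:390,::-1]; cv2.imwrite('pics/s26c.png',cv2.resize(a,None,fx=2.1,fy=2.1,interpolation=cv2.INTER_CUBIC))
a=load('c26')[0][140:280,110:460,::-1]; cv2.imwrite('pics/c26c.png',cv2.resize(a,None,fx=2.2,fy=2.2,interpolation=cv2.INTER_CUBIC))"
```

```text
(no output)
```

View pics/s26c.png

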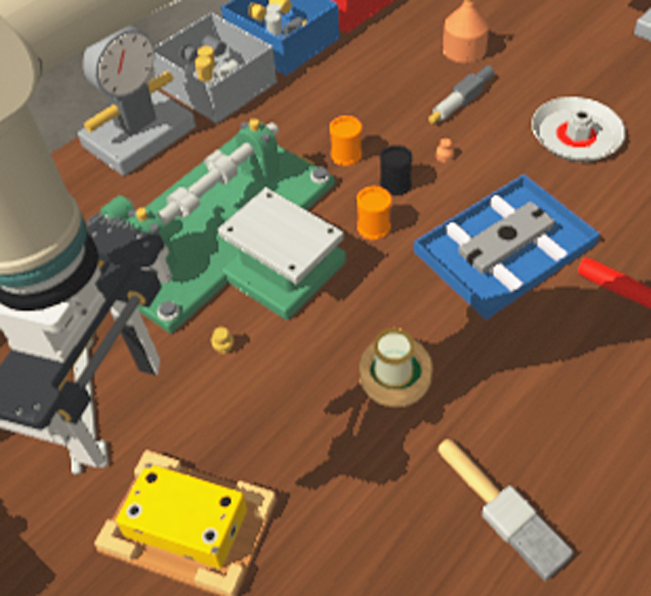

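View pics/w26.png

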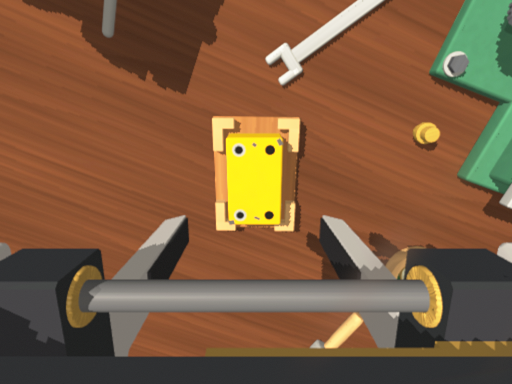

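View pics/c26c.png

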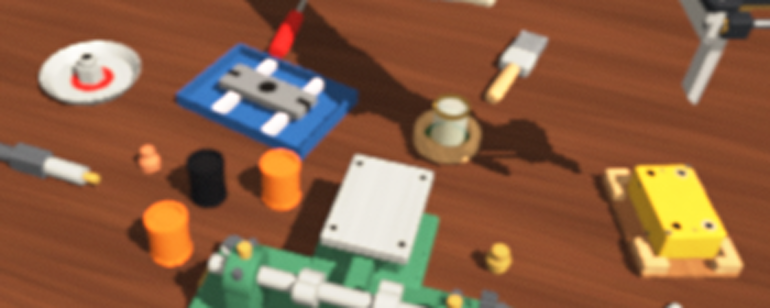

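```bash
python3 - <<'E'
from h import *
im=load('w26')[0][105:240,200:315,::-1]; cv2.imwrite('pics/w26c.png',cv2.resize(im,None,fx=4.4,fy=4.4,interpolation=cv2.INTER_CUBIC))
im=load('s26')[0][305:384,115:225,::-1]; cv2.imwrite('pics/s26d.png',cv2.resize(im,None,fx=7,fy=7,interpolation=cv2.INTER_CUBIC))
E
```

```text
(no output)
```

View pics/w26c.png

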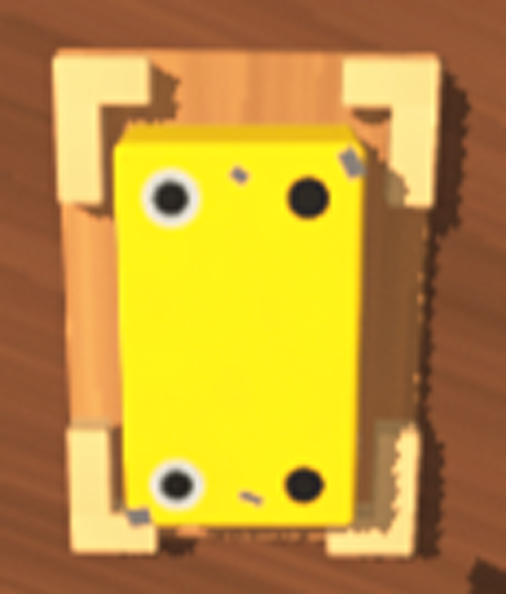

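View pics/s26d.png

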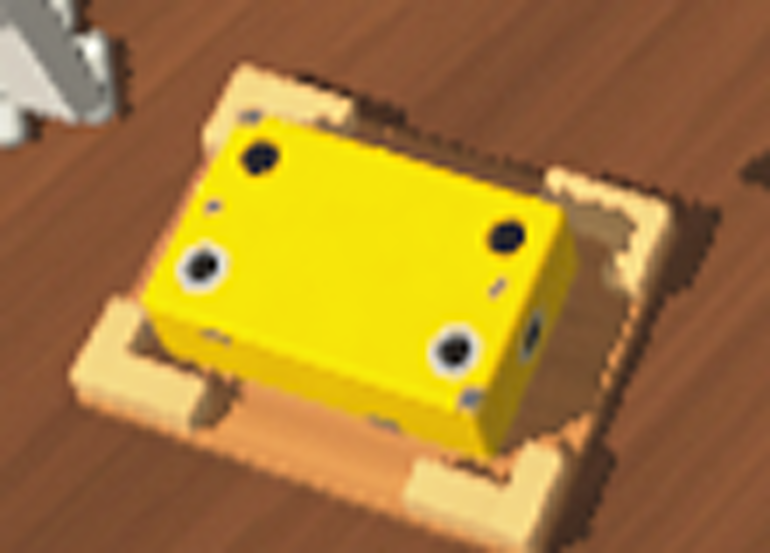

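```bash
python3 - <<'E'
from h import *
C=lambda u,v:((u+.5)/4.4+199.5,(v+.5)/4.4+104.5); D=lambda u,v:((u+.5)/7+114.5,(v+.5)/7+304.5)
W=[C(*p) for p in [(170,198),(307,198),(177,485),(303,485)]]; S=[D(*p) for p in [(203,266),(260,157),(455,350),(506,236)]]
def tri(a,b):
    A=[];B=[]
    M=np.zeros((3,3));v=np.zeros(3)
    for f,p in((a),(b)):
        _,m,t,r=load(f); d=r@np.linalg.solve(m,[p[0],p[1],1]); d/=np.linalg.norm(d); Q=np.eye(3)-np.outer(d,d); M+=Q; v+=Q@t
    return np.linalg.solve(M,v)
# w: TL(white) TR(black) BL(white) BR(black); side: left white, left black(top), right white, right black
T=[tri(('w26',W[i]),('s26',S[j])) for i,j in ((0,0),(1,1),(2,2),(3,3))]
print(np.round(T,4)); c=np.mean(T,0); print('center',c,'cradle ~[0.495,0.388]')
d=c[:2]-np.array([.495,.388]); a=np.radians(22); print('along x,y',d@[np.cos(a),np.sin(a)],d@[-np.sin(a),np.cos(a)])
v=T[0]-T[2]; print(np.degrees(np.arctan2(v[1],v[0])),np.linalg.norm(v))
s=arm.state(); print(s['clock'],s['joint_velocities'].round(2) if hasattr(s['joint_velocities'],'round') else s['joint_velocities'])
E
```

```text
[[0.5275 0.4222 0.048 ]
 [0.5412 0.389  0.0481]
 [0.4519 0.3907 0.0476]
 [0.4657 0.3577 0.0479]]
center [0.49656936 0.38988897 0.04789011] cradle ~[0.495,0.388]
along x,y 0.00216269984799475 0.0011635272200735322
22.6318554002182 0.0819348361574399
51.625 [ 0.05  0.94 -0.08  0.58  0.03 -0.14 -0.05]
```

Request:
arm_command:
  plan: [0,0,0,0,0,0,0,0]

```text
clock: 51.88
position: [0.5137, 0.3946, 0.2091]
tool_rot: [173.9, 0.5, -67.7]
wrist_force: [-0.4, -0.3, -0.2]
width: 0.0848
```

```bash
python3 -c "
from h import *
print(arm.close_job())"
```

```text
the job is handed in; nothing more can be done
None
```

The stack is stripped in the order asked, and the job was handed in at 51.9 s with the gripper clear of everything.

Last checks from the pictures:
- **Cup:** stands upright in its felt rest.
- **Nut:** stands on the red disc of the dish.
- **Plate:** lies centred across both bars of the pan, lengthwise.
- **Block:** its top measures 47.6–48.1 mm at all four holes (48 mm is fully down), about 2 mm off the cradle's centre.

Some things did not go cleanly:
- **Cup regrip:** I gripped the cup too low at first for the fingers to clear the rest. I let go on the plate and gripped it again higher.
- **Cup contact:** it touched the felt with a brief push of about 21 N, firmer than "gently" suggests. Contact came about 2 mm lower than I had worked out.
- **Tool tilt:** the tool's tilt drifted to about 6° over the moves, and the interface gives no way to correct it. The block still went down level.

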